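# Refit and lock the plate of a table grill

## Robot

A 6-joint arm with a two-finger parallel gripper is mounted at the origin on the work surface. World frame = base frame: x ahead of the robot, y to its left, z up, the work surface at z = 0. Lengths are in m, angles in rad, forces in N, time in s.
With the tool pointing down it reaches from about 0.225 to 0.875 m from the base axis. Payload 3.4 kg.
Tool frame: the origin (TCP) lies midway between the tips of the shut fingers; the grasp point (between the pads) lies 19 mm behind it; z points along the fingers, x is the direction in which the jaws open and shut, and the axes are right-handed (so a half turn about z gives the same grasp; the last joint's range is limited). The gripper opens to 85 mm and grips with 20 to 120 N. Pads are 22 mm wide; open, the fingers measure 114 mm over their backs; the gripper's body (76 mm by 85 mm) begins 54 mm behind the grasp point. The pads swing forward as they close: fully open they stand 13 mm farther back than shut.
Start: joints at [0.979, 0.276, 1.505, -0, 1.361, -0.121], TCP at [0.261, 0.512, 0.231] pointing down, gripper open.
Joint ranges: [-2.89, 2.89], [-0.75, 2.08], [0.22, 2.7], [-1.18, 4.32], [0.11, 2.71], [-2.7, 2.7]. Speed limits (rad/s): [2.57, 2.57, 3.14, 3.14, 3.14, 3.14].

## Interface

Orientations are given as a rotation vector (axis times angle).
In Python, from plant import env gives the robot as it stands.
- The arm moves only by the tool jog_arm, never from a script. Its argument "motion" is a list of rows, each an object of numbers: "tx", "ty", "tz": the shift along the world's x, y, z in units of 0.5 m (1.0 is 0.5 m); "wx", "wy", "wz": the turn, a rotation vector about the world's x, y, z in units of pi/2 rad (1.0 is pi/2 rad); "fingers": the opening, from 0 (shut) to 1 (fully open). A call has 1 to 12 rows; each row is the pose to reach, as a shift and turn from the pose commanded when the call began; what a row does not reach only later rows make up. A row lasts 1/8 s, in which the tool goes at most 62.5 mm and 10.7 degrees, less where a joint would pass 70% of its speed; a pose out of reach is approached as far as the arm can. A call with a number of a shift or a turn outside -1 to 1 is refused whole. A call with a gripper value outside its range is refused whole. The fingers move at their own pace and stop on an object; "newtons" is the grip in N (left out, the last holds). Time passes only in rows, so rows that repeat a pose let the fingers close. It gives the time, the measured TCP pose, the force and the opening at its end, in the units of the state.
- env.get_obs(): the state, without advancing time (a new reading comes with each control period).
- env.snapshot(name): name is "scene" or "top"; returns a dict with "pixels" (480x640x3 uint8, red, green, blue), "fx", "fy", "cx", "cy" (pixels), "R" (3x3) and "t" (3): a world point X has camera coordinates R X + t. Camera axes: x right, y down, z forward; pixel columns grow to the right and rows downward; lengths in m; the calibration is good to about 2 mm. A picture is of the moment at which its call begins. There is no depth.
- env.hand_in(): hands the job in, once; it reports no verdict.
Trained networks look in the newest picture that a camera, given by its name, has taken for a name from the list of things; names that differ only in an ending like _2 or _b are one class to them, and where a whole thing is asked for, a point or a joint stands for the part that bears it (a point fixed in the world has none). Each returns a list of dicts, best first, with "p" (0 to 1); they miss things now and then, are a little off and sometimes report something else, mostly with a low value. They report only what shows in the picture. A call takes as long as a camera call.
- env.spot_in(camera, target): "location" ([x, y, z] in m, in the coordinates of the camera as it stood for that picture, good to about 4 mm: the middle of the surface that is visible of it).
- env.silhouettes(camera, target): "mask" (480x640 bool, what is visible of it).
- env.place_of(camera, target): "location" ([x, y, z] in m, in the coordinates of the camera as it stood for that picture, good to about 4 mm: a listed point, or the origin of a listed thing).
The state is a dict: "time_s": time; "joint_pos": joint angles; "joint_vel": joint speeds; "effort": joint torques, N m; "eef_pos": TCP position; "tool_rot": TCP orientation; "contact_force": force on the tool from outside, world axes, zero at the start; "torque": the same for the moment, N m; "opening": finger opening in m.
Only numpy, scipy, OpenCV 4.12 (cv2) and the standard library are available. Lean on these libraries where they do the work, as an engineer would, in place of code of your own. Each camera call takes 0.05 s, during which the arm holds its last target. There are 200 camera calls.

## Task

Put the clean ribbed plate back into the table grill: tuck its rear edge under the retaining lip with the front held up, then lower the front gently, without dropping it, until the plate lies flat and fully home on its seat. Then lock it: push the loop-handled rod from whichever side is free right through both ears of the grill and the hole in the plate's lug between them, so that its tip stands out beyond the far ear. Let go of everything and leave the other things on the counter where they stand.

Things in the scene. Friction and masses are not known exactly. Their poses are not given: they have to be found in the camera images.
- grill: Low steel table grill, fixed on the counter, at another place and yaw (within 15 degrees) each time. Origin on the counter under the middle of the plate's bay; x to its rear (away from the robot), y to its left, z up. In mm: housing x -122 to 85, y +-100, top 62; behind it a black control housing, x 85 to 163, knobs up to 131. Two upright ears stand at its front.
- seat (a point): Middle of the plate's seat, 70 mm above the counter, turned as the grill. Bay round it: rear wall at x = 67.5; front stops, inner face x = -67.5, 6 thick, 8 mm higher than the seat, open in the middle (y +-25) for the lug; side guides, inner faces y = +-82.5, 10 mm higher. The plate's underside origin comes to lie here, with 2.5 mm play in x and y.
- lip_edge (a point): Middle of the lower front edge of the retaining lip along the bay's rear, at grill x = 52.5, z = 84 mm. The lip is 4 mm thick, stands out 15 mm from the rear wall over the bay, and its underside is 14 mm above the seat: the 8 mm plate can neither drop in flat nor slide in flat over the front stops.
- ear_left (a point): Centre of the 15 mm hole in the outer face of the left ear, at grill (-102, 70, 94) mm; the hole runs along y. The ear is 10 mm thick (y 60 to 70), 30 wide (x), its top 110 above the counter.
- ear_right (a point): The same for the right ear, at grill (-102, -70, 94) mm; it takes up y -70 to -60.
- plate: Ribbed dark grill plate, 130 (x) x 160 (y) x 8 mm, about 0.45 kg, flat on the counter, on the robot's left or right. Origin: centre of its underside; x to the rear edge that goes under the lip, z up. At its front stands a lug, a fin 14 thick (y), x -118 to -52, 46 high, with a 17 mm hole along y at x = -102, 24 above the underside; on top of it a black grip.
- plate_grip (a point): Centre of the plate's black grip, at (-85, 0, 60) mm in the plate's frame: 18 mm thick (y), 56 long (x), from 44 to 76 mm above the plate's underside.
- plate_rear (a point): Middle of the lower rear edge of the plate, at (65, 0, 0) mm in its frame.
- plate_front (a point): Middle of the lower front edge of the plate, at (-65, 0, 0) mm in its frame.
- rod: Steel locking rod, 10 mm thick, 195 long, 0.12 kg, flat on the counter on the side opposite to the plate, tip towards the robot. Origin: underside of the middle of its flat loop, axis 5 mm above; x along the rod to its round tip at x = 175. The loop, of the same bar, x -20 to 25, is 34 wide (y), its sides parallel from x = -15 to 15, to hold it by. It stops at the ear when the tip is about 10 mm out beyond the other.
- rod_tip (a point): The end of the rod's round tip, at (175, 0, 5) mm in its frame.
- rod_neck (a point): A point on the rod's axis close to its loop, at (30, 0, 5) mm in its frame.
- bottle: Bystander: red squeeze bottle, 60 mm thick, 168 mm tall, standing beside one ear of the grill, left or right, in the way of a rod on that side. Origin: centre of its foot.
- bowl: Bystander: small steel bowl, 72 mm wide, 30 mm tall, standing beside the other ear; a rod held at the height of the holes passes above it. Origin: centre of its foot.
- shaker: Bystander: metal spice shaker, 57 mm thick, 106 mm tall, standing behind the plate's rear edge. Origin: centre of its foot.
- jar: Bystander: glass jar, 60 mm thick, 95 mm tall, standing behind the rod's loop. Origin: centre of its foot.
- cup: Bystander: white cup, 72 mm wide, 85 mm tall, near the robot on its left. Origin: centre of its foot.
- scraper: Bystander: spatula, 200 mm long, lying near the robot on its right. Its x axis points along it to the blade.

How it is judged:
On the way, in this order (a step that is already met when the one before it is completed fails the run):
1. the plate's rear edge is under the lip (at least 4 mm) while its front edge is still up by at least 10 mm (x of plate_rear in the frame of grill above 0.0565 m and z of plate_rear in the frame of grill between 0.066 and 0.077 m and y of plate_rear in the frame of grill between -0.006 and 0.006 m and z of plate_front in the frame of grill above 0.08 m), for 0.1 s.
2. the plate lies flat and home on its seat, rear edge under the lip (x of plate_rear in the frame of grill above 0.059 m and z of each of plate_rear, plate_front in the frame of grill below 0.073 m and angle between the x axis of plate and the x axis of grill, either way round below 0.08 rad), for 0.3 s.
At the end, for the whole second after the job is handed in: The plate lies flat on its seat (both edges within 3 mm), rear edge at least 6.5 mm under the lip; the rod runs along the holes' axis (0.09 rad) through both ears and the lug, its tip at least 2 mm beyond the far ear's outer face; plate and rod are at rest (all of step 2 and ((y of rod_tip in the frame of grill above 0.072 m and y of rod_neck in the frame of grill below -0.06 m) or (y of rod_tip in the frame of grill below -0.072 m and y of rod_neck in the frame of grill above 0.06 m)) and x of rod_tip in the frame of grill between -0.11 and -0.094 m and z of rod_tip in the frame of grill between 0.086 and 0.102 m and angle between the x axis of rod and the y axis of grill, either way round below 0.09 rad and linear speed of each of plate, rod below 0.02 m/s); the robot touches nothing.
It fails at once if the plate is dropped or slammed into the grill (faster than 0.3 m/s in the bay) (distance between plate_rear and lip_edge below 0.03 m and linear speed of plate above 0.3 m/s).
It fails at once if a bystander is pushed more than 30 mm or knocked over (distance of any of bottle, bowl, shaker, jar, cup, scraper from where it was at the start of the episode above 0.03 m or angle between any of bottle, shaker, jar's own z axis and vertical above 0.6 rad).
It also fails if it takes over 72 s, if anything falls off the work surface, if the arm or the gripper's body presses on something with over 40 N, if the wrist force passes 120 N, or if a joint passes its speed limit or range.

## Working session

There is one attempt and no reset: what is moved stays moved. The work goes in short steps, Python scripts to look and compute and a tool call to move; the robot and the scene stay as the last step left them, time stands still between calls to the robot, and variables do not carry over. Pictures are saved under pics/ and viewed, about 8 in all and at most 12, crops included, and the job is handed in when it is done.

Besides the shell and the picture viewer there is one more tool, called after "Call:" as name([rows], argument=value, ...), one row to a line, values as JSON. jog_arm: Moves the arm, as the interface text tells. Its arguments: {"type":"object","properties":{"motion":{"type":"array"},"newtons":{"type":"number"}},"required":["motion"]}

```bash
ls; mkdir -p pics; cat > h.py <<'E'
from plant import env
import numpy as np, cv2
from scipy.spatial.transform import Rotation as Ro
def snap(c,save=None):
    s=env.snapshot(c)
    if save: cv2.imwrite('pics/%s.png'%save, s['pixels'][:,:,::-1])
    return s
def W(s,p): return np.array(s['R']).T@(np.array(p)-s['t'])
def loc(s,c,n,f='place_of'):
    return [(np.round(W(s,d['location']),4).tolist(),round(d['p'],2)) for d in getattr(env,f)(c,n)[:2]]
def px(s,X):
    q=np.array(s['R'])@X+s['t']; return s['fx']*q[0]/q[2]+s['cx'], s['fy']*q[1]/q[2]+s['cy']
E
python3 - <<'E'
from h import *
for c in ['scene','top']:
    s=snap(c,c+'0')
    print(c,'cam',np.round(-np.array(s['R']).T@s['t'],3))
    for n in 'grill seat lip_edge ear_left ear_right plate plate_grip plate_rear plate_front rod rod_tip rod_neck bottle bowl shaker jar cup scraper'.split():
        print(n,loc(s,c,n))
o=env.get_obs();print(o)
E
```

```text
pics
scene cam [0.855 0.648 0.775]
grill [([0.5906, 0.0003, 0.0032], 0.89)]
seat [([0.5921, -0.0031, 0.0709], 0.58)]
lip_edge [([0.649, 0.015, 0.09], 0.65)]
ear_left [([0.471, 0.0413, 0.0967], 0.57)]
ear_right [([0.5072, -0.0978, 0.0907], 0.84)]
plate [([0.5627, 0.3666, 0.0031], 0.67), ([0.6657, 0.3321, 0.0028], 0.25)]
plate_grip [([0.481, 0.3978, 0.0598], 0.71)]
plate_rear [([0.6199, 0.3432, -0.0], 0.95), ([0.5921, -0.0056, 0.0693], 0.54)]
plate_front [([0.5022, 0.3914, -0.0032], 0.58), ([0.5636, 0.3695, -0.0007], 0.54)]
rod [([0.5173, -0.1697, -0.0028], 0.55), ([0.5607, -0.357, 0.0036], 0.54)]
rod_tip [([0.4006, -0.434, 0.0053], 0.71)]
rod_neck [([0.5395, -0.3746, -0.0006], 0.63)]
bottle [([0.516, -0.1694, 0.0014], 0.6)]
bowl [([0.4534, 0.1111, -0.0019], 0.88)]
shaker [([0.6661, 0.3309, 0.0044], 0.64)]
jar [([0.6584, -0.3245, 0.0045], 0.61)]
cup [([0.3245, 0.21, 0.0023], 0.63)]
scraper [([0.324, -0.2232, -0.0017], 0.8)]
top cam [0.23  0.002 1.276]
grill [([0.5904, -0.0005, 0.0025], 0.72)]
seat [([0.5913, -0.0027, 0.0707], 0.69)]
lip_edge []
ear_left [([0.4765, 0.0403, 0.0958], 0.76
[... 730 characters left out ...]
.0927], 0.46)]
{'time_s': 1.9, 'joint_pos': array([ 9.79004010e-01,  2.75894685e-01,  1.50486564e+00,  9.26484956e-06,
        1.36068466e+00, -1.21008390e-01]), 'joint_vel': array([ 9.24579799e-04,  1.16335413e-03, -1.32326369e-03,  2.20782750e-03,
        6.51018163e-05,  3.31490426e-06]), 'effort': array([ 1.57160043e-04, -4.16648662e+01, -2.46095252e+01, -5.50223547e-05,
        2.41101980e-04,  4.97838911e-06]), 'eef_pos': array([0.26084885, 0.51249091, 0.23134477]), 'tool_rot': array([-2.67821678e+00, -1.64204796e+00, -2.05016017e-04]), 'contact_force': array([-0.44146923, -0.42671291, -0.2884124 ]), 'torque': array([0.03317405, 0.05021453, 0.01608693]), 'opening': 0.08531983700880216}
```

```bash
cat >> h.py <<'E'
from scipy.optimize import least_squares
GR=dict(seat=(0,0,.07),lip_edge=(.0525,0,.084),ear_left=(-.102,.07,.094),ear_right=(-.102,-.07,.094),grill=(0,0,0))
PL=dict(plate=(0,0,0),plate_grip=(-.085,0,.06),plate_rear=(.065,0,0),plate_front=(-.065,0,0))
RD=dict(rod=(0,0,0),rod_tip=(.175,0,.005),rod_neck=(.03,0,.005))
def tf(q,P):
    P=np.atleast_2d(P); c,s=np.cos(q[2]),np.sin(q[2])
    return np.c_[q[0]+c*P[:,0]-s*P[:,1], q[1]+s*P[:,0]+c*P[:,1], P[:,2]]
def fit(M,obs,q0):
    f=lambda q: np.concatenate([(tf(q,M[n])[0]-X)[:2] for n,X in obs])/.004
    r=least_squares(f,q0,loss='soft_l1'); return r.x
def measure(M,q0,cams=('scene','top'),n=2,gate=.03):
    obs=[]
    for c in cams:
        for _ in range(n):
            s=snap(c)
            for k in M:
                for X,p in loc(s,c,k):
                    if np.linalg.norm(tf(q0,M[k])[0]-X)<gate: obs.append((k,np.array(X)))
    return fit(M,obs,q0),len(obs)
def draw(s,im,q,P,col):
    for a in tf(q,P):
        u=px(s,a); cv2.drawMarker(im,(int(round(u[0])),int(round(u[1]))),col,cv2.MARKER_CROSS,7,1)
E
python3 - <<'E'
from h import *
g,_=measure(GR,[.591,-.001,.26],n=3); p,_=measure(PL,[.564,.366,-.39],n=3); r,_=measure(RD,[.561,-.357,-2.68],n=3)
print(g,p,r)
S={}
for c in ['scene','top']:
    s=snap(c); im=s['pixels'][:,:,::-1].copy()
    draw(s,im,g,[(-.102,.07,.11),(-.102,-.07,.11),(-.102,.06,.11),(-.122,.1,.062),(-.122,-.1,.062),(.0525,.0825,.088),(.0525,-.0825,.088),(-.0675,.0825,.078),(-.0675,-.0825,.078)],(0,255,0))
    draw(s,im,p,[(.065,.08,.008),(.065,-.08,.008),(-.065,.08,.008),(-.065,-.08,.008),(-.113,0,.076),(-.057,0,.076)],(0,255,255))
    draw(s,im,r,[(-.02,0,.005),(.175,0,.005),(0,.017,.005),(0,-.017,.005),(.03,0,.005)],(255,0,255))
    S[c]=im
    cv2.imwrite('pics/%s1.png'%c,cv2.resize(im,(800,600),interpolation=cv2.INTER_CUBIC))
print(env.get_obs()['time_s'])
E
```

```text
[ 0.59079788 -0.00165044  0.24724609] [ 0.56186325  0.36809522 -0.37658524] [ 0.56099269 -0.35700349 -2.68050593]
6.5
```

View pics/scene1.png

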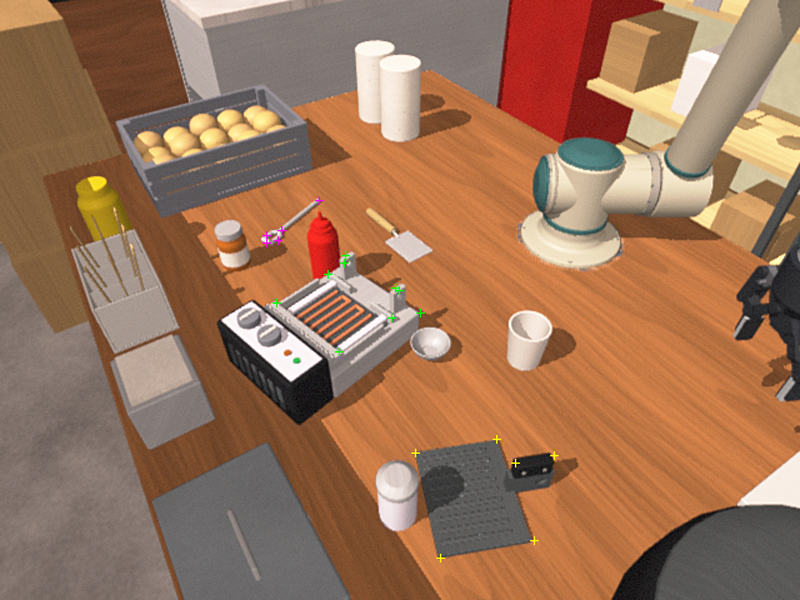

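View pics/top1.png

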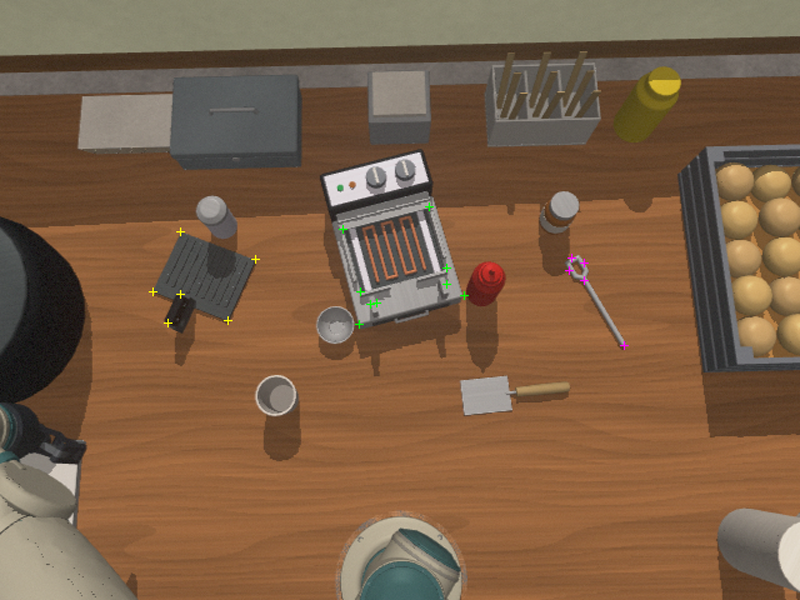

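```bash
cat >> h.py <<'E'
from scipy.optimize import minimize
def box(x0,x1,y0,y1,z0,z1): return np.array([(x,y,z) for x in (x0,x1) for y in (y0,y1) for z in (z0,z1)])
PB=[box(-.065,.065,-.08,.08,0,.008),box(-.118,-.052,-.007,.007,0,.046),box(-.113,-.057,-.009,.009,.044,.076)]
th=np.linspace(0,2*np.pi,24)
RB=[np.array([(x,y,z) for x in (.02,.173) for y in (-.005,.005) for z in (0.001,.009)]),np.array([(.0025+.0225*np.sign(np.cos(t))*abs(np.cos(t))**.6,.017*np.sign(np.sin(t))*abs(np.sin(t))**.6,.005) for t in th])]
def maskfit(views,B,q0,sub=4):
    def rend(s,q,k=4):
        m=np.zeros((480*k,640*k),np.uint8)
        for b in B:
            u=np.array([px(s,a) for a in tf(q,b)])
            cv2.fillConvexPoly(m,cv2.convexHull(np.round((u+.5)*k).astype(np.int32)),1)
        return m
    V=[(s,cv2.resize(cv2.morphologyEx(m.astype(np.uint8),cv2.MORPH_CLOSE,np.ones((7,7))),None,fx=4,fy=4,interpolation=cv2.INTER_NEAREST)) for s,m in views]
    def cost(d):
        q=np.array(q0)+np.array(d)*[.01,.01,.05]; c=0
        for s,m in V:
            r=rend(s,q); c+=1-(r&m).sum()/max((r|m).sum(),1)
        return c/len(V)
    r=minimize(cost,[0,0,0],method='Nelder-Mead',options=dict(initial_simplex=[[0,0,0],[1,0,0],[0,1,0],[0,0,1]],xatol=.01,fatol=1e-4))
    return np.array(q0)+r.x*[.01,.01,.05], r.fun
E
python3 - <<'E'
from h import *
g=[.5908,-.0017,.247]
V={'plate':[], 'rod':[]}
for c in ['scene','top']:
    s=snap(c)
    for n in V:
        d=env.silhouettes(c,n)
        if d: V[n].append((s,d[0]['mask'])); print(c,n,d[0]['p'],d[0]['mask'].sum())
    im=s['pixels'][:,:,::-1].copy(); u=px(s,[.55,0,.07]); x,y=int(u[0])-70,int(u[1])-60
    im=im[y:y+120,x:x+140]; cv2.imwrite('pics/%sg.png'%c,cv2.resize(im,None,fx=4,fy=4,interpolation=cv2.INTER_CUBIC))
for n,B,q in (('plate',PB,[.562,.368,-.377]),('rod',RB,[.561,-.357,-2.68])):
    print(n,maskfit(V[n],B,q))
    for v in V[n]: print('  ',maskfit([v],B,q))
a=cv2.imread('pics/sceneg.png');b=cv2.imread('pics/topg.png')
cv2.imwrite('pics/g.png',cv2.resize(np.hstack([a,b]),(800,343)))
E
```

```text
scene plate 0.68 7230
scene rod 0.54 203
top plate 0.83 3844
top rod 0.67 522
plate (array([ 0.56223548,  0.36673669, -0.39574511]), np.float64(0.03627981028314636))
   (array([ 0.56239216,  0.36557795, -0.40170017]), np.float64(0.030069260179211743))
   (array([ 0.56238742,  0.36804737, -0.39530074]), np.float64(0.025841642415279198))
rod (array([ 0.56241286, -0.35819338, -2.69450289]), np.float64(0.29293675683564685))
   (array([ 0.5626398 , -0.35988235, -2.64024301]), np.float64(0.41801801801801797))
   (array([ 0.56216819, -0.35741097, -2.68926067]), np.float64(0.12400207361327109))
```

View pics/g.png

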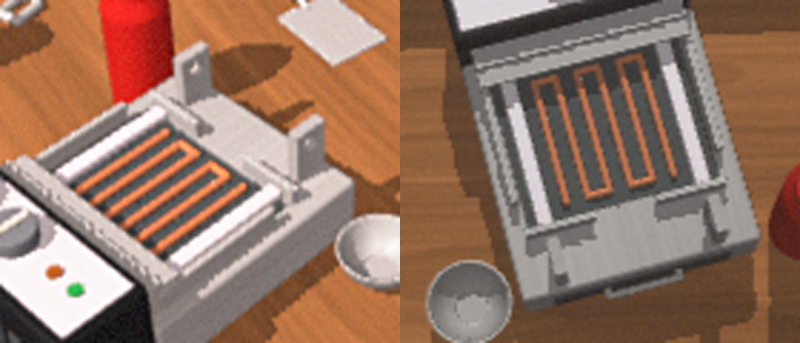

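Call:
jog_arm([
  {"tx":0.2,"ty":-0.1,"tz":-0.05,"wz":0.02,"fingers":1},
  {"tx":0.4,"ty":-0.2,"tz":-0.1,"wz":0.048},
  {"tx":0.455,"ty":-0.23,"tz":-0.16,"wz":0.048},
  {"tx":0.455,"ty":-0.23,"tz":-0.16,"wz":0.048},
  {"tx":0.455,"ty":-0.23,"tz":-0.24,"wz":0.048},
  {"tx":0.455,"ty":-0.23,"tz":-0.31,"wz":0.048},
  {"tx":0.455,"ty":-0.23,"tz":-0.35,"wz":0.048},
  {"tx":0.455,"ty":-0.23,"tz":-0.376,"wz":0.048},
  {"tx":0.455,"ty":-0.23,"tz":-0.376,"wz":0.048},
  {"tx":0.455,"ty":-0.23,"tz":-0.376,"wz":0.048},
  {"tx":0.455,"ty":-0.23,"tz":-0.376,"wz":0.048},
], newtons=120)

```text
invalid input
```

Call:
jog_arm([
  {"tx":0.2,"ty":-0.1,"tz":-0.05,"wx":0,"wy":0,"wz":0.02,"fingers":1},
  {"tx":0.4,"ty":-0.2,"tz":-0.1,"wx":0,"wy":0,"wz":0.048,"fingers":1},
  {"tx":0.455,"ty":-0.23,"tz":-0.16,"wx":0,"wy":0,"wz":0.048,"fingers":1},
  {"tx":0.455,"ty":-0.23,"tz":-0.16,"wx":0,"wy":0,"wz":0.048,"fingers":1},
  {"tx":0.455,"ty":-0.23,"tz":-0.24,"wx":0,"wy":0,"wz":0.048,"fingers":1},
  {"tx":0.455,"ty":-0.23,"tz":-0.31,"wx":0,"wy":0,"wz":0.048,"fingers":1},
  {"tx":0.455,"ty":-0.23,"tz":-0.35,"wx":0,"wy":0,"wz":0.048,"fingers":1},
  {"tx":0.455,"ty":-0.23,"tz":-0.376,"wx":0,"wy":0,"wz":0.048,"fingers":1},
  {"tx":0.455,"ty":-0.23,"tz":-0.376,"wx":0,"wy":0,"wz":0.048,"fingers":1},
  {"tx":0.455,"ty":-0.23,"tz":-0.376,"wx":0,"wy":0,"wz":0.048,"fingers":1},
], newtons=120)

```text
time_s: 8.05
eef_pos: [0.489, 0.3981, 0.0444]
tool_rot: [2.614, 1.742, 0.003]
contact_force: [0.0, 0.5, 0.2]
opening: 0.0854
```

Now close, and lift a little.

Call:
jog_arm([
  {"tx":0,"ty":0,"tz":0,"wx":0,"wy":0,"wz":0,"fingers":0},
  {"tx":0,"ty":0,"tz":0,"wx":0,"wy":0,"wz":0,"fingers":0},
  {"tx":0,"ty":0,"tz":0,"wx":0,"wy":0,"wz":0,"fingers":0},
  {"tx":0,"ty":0,"tz":0,"wx":0,"wy":0,"wz":0,"fingers":0},
  {"tx":0,"ty":0,"tz":0,"wx":0,"wy":0,"wz":0,"fingers":0},
  {"tx":0,"ty":0,"tz":0,"wx":0,"wy":0,"wz":0,"fingers":0},
  {"tx":0,"ty":0,"tz":0.02,"wx":0,"wy":0,"wz":0,"fingers":0},
  {"tx":0,"ty":0,"tz":0.05,"wx":0,"wy":0,"wz":0,"fingers":0},
  {"tx":0,"ty":0,"tz":0.1,"wx":0,"wy":0,"wz":0,"fingers":0},
  {"tx":0,"ty":0,"tz":0.18,"wx":0,"wy":0,"wz":0,"fingers":0},
  {"tx":0,"ty":0,"tz":0.26,"wx":0,"wy":0,"wz":0,"fingers":0},
  {"tx":0,"ty":0,"tz":0.3,"wx":0,"wy":0,"wz":0,"fingers":0},
], newtons=120)

```text
time_s: 9.55
eef_pos: [0.489, 0.3979, 0.1964]
tool_rot: [-2.614, -1.742, -0.006]
contact_force: [-0.4, -0.3, -4.2]
opening: 0.0161
```

```bash
cat >> h.py <<'E'
def tool():
    o=env.get_obs(); T=np.eye(4); T[:3,:3]=Ro.from_rotvec(o['tool_rot']).as_matrix(); T[:3,3]=o['eef_pos']; return T
def P5(q): # x,y,z,yaw,pitch(front up >0 : rear down)
    T=np.eye(4); T[:3,:3]=Ro.from_euler('ZY',[q[3],q[4]]).as_matrix(); T[:3,3]=q[:3]; return T
def ap(T,P): P=np.atleast_2d(P); return P@T[:3,:3].T+T[:3,3]
def mask5(views,B,q0,free=(0,1,2,3,4)):
    k=4; sc=np.array([.008,.008,.008,.04,.05]); free=list(free)
    V=[(s,cv2.resize(cv2.morphologyEx(m.astype(np.uint8),cv2.MORPH_CLOSE,np.ones((5,5))),None,fx=k,fy=k,interpolation=cv2.INTER_NEAREST)) for s,m in views]
    def qq(d): q=np.array(q0,float); q[free]+=np.array(d)*sc[free]; return q
    def cost(d):
        T=P5(qq(d)); c=0
        for s,m in V:
            r=np.zeros_like(m)
            for b in B:
                X=ap(T,b)@np.array(s['R']).T+s['t']; u=np.c_[s['fx']*X[:,0]/X[:,2]+s['cx'],s['fy']*X[:,1]/X[:,2]+s['cy']]
                cv2.fillConvexPoly(r,cv2.convexHull(np.round((u+.5)*k).astype(np.int32)),1)
            c+=1-(r&m).sum()/max((r|m).sum(),1)
        return c/len(V)
    n=len(free); best=None
    for sg in (1,-1):
        r=minimize(cost,np.zeros(n),method='Nelder-Mead',options=dict(initial_simplex=np.vstack([np.zeros(n),sg*np.eye(n)]),xatol=.01,fatol=1e-4,maxfev=600))
        if best is None or r.fun<best.fun: best=r
    return qq(best.x),best.fun
def views(n,cams=('scene','top'),save=None):
    V=[]
    for c in cams:
        s=snap(c,save and save+c); d=env.silhouettes(c,n)
        if d: V.append((s,d[0]['mask']))
    return V
SLAB=PB[:1]
GB=[box(-.122,.085,-.1,.1,0,.062),box(-.117,-.087,.06,.07,.06,.11),box(-.117,-.087,-.07,-.06,.06,.11)]
E
python3 - <<'E'
from h import *
T=tool(); print(T[:3,:3].round(3).tolist())
V=views('plate',save='lift')
q0=[.562,.3667,.152,-.396,0]
# grip region is covered by fingers -> use slab+lug
for B,n in((PB[:2],'slab+lug'),(PB[:1],'slab')):
    print(n,mask5(V,B,q0)); print([mask5([v],B,q0,(0,1,3,4))[0].round(4).tolist() for v in V])
G=views('grill')
for (s,m),c in zip(G,'st'): cv2.imwrite('pics/gm%s.png'%c,m.astype(np.uint8)*255)
# front part of the grill only: cut mask at projected x>-.0 line by hull of region
def fitg(views):
    W2=[]
    for s,m in views:
        R=box(-.16,.05,-.14,.14,0,.13); u=np.array([px(s,a) for a in tf([.5908,-.0017,.247],R)]); k=np.zeros((480,640),np.uint8)
        W2.append((s,m))
    return W2
CB=GB+[box(.085,.163,-.1,.1,0,.115)]
print('grill',mask5(G,CB,[.5908,-.0017,0,.247,0],(0,1,3)),[mask5([v],CB,[.5908,-.0017,0,.247,0],(0,1,3)) for v in G])
print(env.get_obs()['time_s'])
E
```

```text
[[0.385, 0.923, 0.003], [0.923, -0.385, 0.002], [0.003, 0.002, -1.0]]
slab+lug (array([ 0.56358466,  0.3670429 ,  0.1541493 , -0.39402231,  0.00262246]), np.float64(0.1224842271355403))
[[0.5627, 0.3655, 0.152, -0.386, -0.0203], [0.5631, 0.3688, 0.152, -0.389, 0.025]]
slab (array([ 0.56374185,  0.36713597,  0.15442422, -0.39344917, -0.00969162]), np.float64(0.13078319635641428))
[[0.5626, 0.3657, 0.152, -0.3905, -0.0083], [0.5642, 0.369, 0.152, -0.4017, 0.0229]]
grill (array([ 0.58730024, -0.01169105,  0.        ,  0.22864642,  0.        ]), np.float64(0.04849372470047397)) [(array([ 0.58730024, -0.01169105,  0.        ,  0.22864642,  0.        ]), np.float64(0.04849372470047397))]
9.95
```

```bash
cat > ov.py <<'E'
from h import *
import pickle
def overlay(g,tops,out,k=6,plates=()):
    ims=[]
    for c,png in tops:
        s=CAM[c]; im=cv2.imread(png); u=px(s,[.56,.0,.08]); x,y=int(u[0])-62,int(u[1])-50
        im=cv2.resize(im[y:y+100,x:x+124],None,fx=k,fy=k,interpolation=cv2.INTER_CUBIC)
        def line(P,col):
            U=[((px(s,a)[0]-x+.5)*k,(px(s,a)[1]-y+.5)*k) for a in P]
            cv2.polylines(im,[np.round(U).astype(np.int32)],True,col,1)
        for T in ([ (-.122,-.1,.062),(-.122,.1,.062),(.085,.1,.062),(.085,-.1,.062)],
                  [(-.117,.06,.11),(-.117,.07,.11),(-.087,.07,.11),(-.087,.06,.11)],
                  [(-.117,-.06,.11),(-.117,-.07,.11),(-.087,-.07,.11),(-.087,-.06,.11)],
                  [(.0525,-.0825,.088),(.0525,.0825,.088)],[(-.0675,.0825,.078),(-.0675,.025,.078)],[(-.0675,-.0825,.078),(-.0675,-.025,.078)],
                  [(.0,.0825,.08),(-.06,.0825,.08)],[(.0,-.0825,.08),(-.06,-.0825,.08)]):
            line(tf(g,T),(0,255,0))
        for P in plates:
            line(ap(P,[(.065,.08,0),(.065,-.08,0),(-.065,-.08,0),(-.065,.08,0)]),(255,0,255))
        ims.append(im)
    cv2.imwrite(out,cv2.resize(np.vstack(ims),(555,895)) if 0 else cv2.resize(np.hstack(ims),(800,int(800*ims[0].shape[0]/(2*ims[0].shape[1])))))
E
python3 - <<'E'
from h import *; import pickle
C={c:{k:np.array(v) for k,v in env.snapshot(c).items() if k!='pixels'} for c in('scene','top')}
pickle.dump(C,open('cam.pkl','wb'))
E
sed -i 's/^import pickle/import pickle\nCAM=pickle.load(open("cam.pkl","rb"))/' ov.py
python3 - <<'E'
from ov import *
overlay([.5908,-.0017,.247],[('scene','pics/liftscene.png')],'pics/a.png')
overlay([.5908,-.0017,.247],[('top','pics/lifttop.png')],'pics/b.png')
a=cv2.imread('pics/scene0.png')
# full-res separate tiles
ims=[]
E
python3 - <<'E'
import sys; sys.path.insert(0,'.')
import os; os.chdir('.')
import ov, cv2, numpy as np
ov.overlay([.5908,-.0017,.247],[('scene','pics/liftscene.png'),('top','pics/lifttop.png')],'pics/ab.png',k=8)
E
```

```text
(no output)
```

View pics/ab.png

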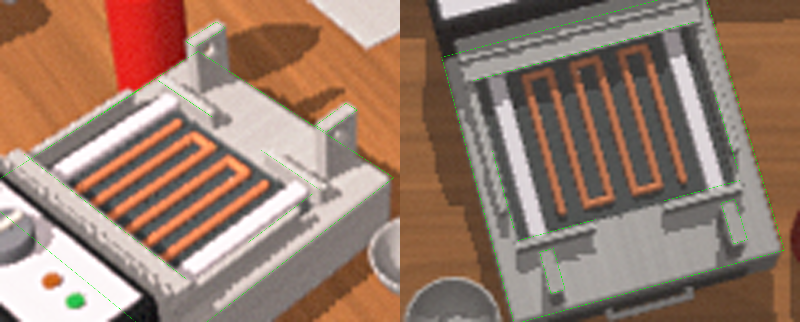

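```bash
cat > edge.py <<'E'
from ov import *
from scipy.ndimage import map_coordinates, gaussian_filter
L=[[(-.122,-.1,.062),(-.122,.1,.062)],[(-.122,.1,.062),(.08,.1,.062)],[(-.122,-.1,.062),(.08,-.1,.062)],
[(-.117,.06,.11),(-.087,.06,.11)],[(-.117,.07,.11),(-.087,.07,.11)],[(-.117,-.06,.11),(-.087,-.06,.11)],[(-.117,-.07,.11),(-.087,-.07,.11)],
[(-.117,.06,.11),(-.117,.07,.11)],[(-.117,-.06,.11),(-.117,-.07,.11)],
[(.0525,-.08,.088),(.0525,.08,.088)],[(-.0675,.08,.078),(-.0675,.025,.078)],[(-.0675,-.08,.078),(-.0675,-.025,.078)],[(-.0735,.08,.078),(-.0735,.025,.078)],[(-.0735,-.08,.078),(-.0735,-.025,.078)]]
PT=np.vstack([np.linspace(a,b,40) for a,b in L])
def fitedge(tops,q0,sig=1.0):
    D=[]
    for c,png in tops:
        im=cv2.imread(png).astype(float); g=0
        for ch in range(3):
            b=gaussian_filter(im[:,:,ch],sig); gy,gx=np.gradient(b); g=g+np.hypot(gx,gy)
        D.append((CAM[c],np.minimum(g,60)))
    def cost(d):
        q=np.array(q0)+np.array(d)*[.003,.003,.02]; X=tf(q,PT); c=0
        for s,g in D:
            Y=X@s['R'].T+s['t']; u=s['fx']*Y[:,0]/Y[:,2]+s['cx']; v=s['fy']*Y[:,1]/Y[:,2]+s['cy']
            c-=map_coordinates(g,[v,u],order=1).mean()
        return c
    best=min((minimize(cost,[a,b,e],method='Nelder-Mead') for a in(-1,0,1) for b in(-1,0,1) for e in (-1,0,1)),key=lambda r:r.fun)
    return np.array(q0)+best.x*[.003,.003,.02],best.fun
E
python3 - <<'E'
from edge import *
q=[.5908,-.0017,.247]
for t in ([('scene','pics/liftscene.png'),('top','pics/lifttop.png')],[('scene','pics/liftscene.png')],[('top','pics/lifttop.png')],[('scene','pics/scene0.png'),('top','pics/top0.png')]): print(fitedge(t,q))
E
```

```text
(array([ 0.59031991, -0.00159369,  0.24487864]), np.float64(-96.08746625739249))
(array([ 0.59175899, -0.00216221,  0.24355309]), np.float64(-48.474451081227485))
(array([ 0.58980226, -0.00116659,  0.24315972]), np.float64(-49.19531058668443))
(array([ 0.59037108, -0.00164824,  0.24435039]), np.float64(-95.9069622796431))
```

```bash
cat >> h.py <<'E'
G=np.array([.5904,-.0016,.2445])
def plate_T(xr,zr,th,y=0,dyaw=0,g=None):
    g=G if g is None else g
    R=Ro.from_euler('ZY',[g[2]+dyaw,th]).as_matrix()
    c,s=np.cos(g[2]),np.sin(g[2]); T=np.eye(4); T[:3,:3]=R
    T[:3,3]=np.array([g[0]+c*xr-s*y,g[1]+s*xr+c*y,zr])-R@[.065,0,0]; return T
T0=np.eye(4); T0[:3,:3]=Ro.from_matrix([[.385,.923,0],[.923,-.385,0],[0,0,-1]]).as_matrix(); 
P0=np.eye(4); P0[:3,:3]=Ro.from_euler('Z',-.3952).as_matrix()
X=np.eye(4); X[:3,:3]=P0[:3,:3].T@T0[:3,:3]; X[:3,3]=[-.080,0,.0444]   # tool in plate
def delta(Tt,Tc):
    d=(Tt[:3,3]-Tc[:3,3])/.5; w=Ro.from_matrix(Tt[:3,:3]@Tc[:3,:3].T).as_rotvec()/(np.pi/2)
    return np.r_[d,w].round(4).tolist()
def plate_now():
    T=tool()@np.linalg.inv(X); g=G; c,s=np.cos(g[2]),np.sin(g[2])
    def gf(p): w=ap(T,p)[0]; dx,dy=w[0]-g[0],w[1]-g[1]; return np.round([c*dx+s*dy,-s*dx+c*dy,w[2]],4).tolist()
    e=Ro.from_matrix(T[:3,:3]).as_euler('ZYX'); return gf((.065,0,0)),gf((-.065,0,0)),e.round(4).tolist()
E
python3 - <<'E'
from h import *
Tc=tool()
for xr,zr,th in ((.045,.15,.17),(.047,.1,.17),(.047,.0725,.17),(.064,.0725,.17)): print(xr,zr,delta(plate_T(xr,zr,th)@X,Tc))
print(plate_now())
E
```

```text
0.045 0.15 [0.0296, -0.8413, 0.0524, 0.0094, 0.1089, 0.4063]
0.047 0.1 [0.0335, -0.8403, -0.0476, 0.0094, 0.1089, 0.4063]
0.047 0.0725 [0.0335, -0.8403, -0.1026, 0.0094, 0.1089, 0.4063]
0.064 0.0725 [0.0664, -0.8321, -0.1026, 0.0094, 0.1089, 0.4063]
([0.1133, 0.3251, 0.1475], [0.009, 0.4027, 0.1477], [-0.3955, 0.0013, -0.0017])
```

Call:
jog_arm([
  {"tx":0.0,"ty":-0.03,"tz":0.03,"wx":0,"wy":0.01,"wz":0.02,"fingers":0},
  {"tx":0.002,"ty":-0.1,"tz":0.06,"wx":0.001,"wy":0.02,"wz":0.06,"fingers":0},
  {"tx":0.006,"ty":-0.2,"tz":0.08,"wx":0.002,"wy":0.03,"wz":0.11,"fingers":0},
  {"tx":0.01,"ty":-0.3,"tz":0.08,"wx":0.003,"wy":0.045,"wz":0.16,"fingers":0},
  {"tx":0.014,"ty":-0.4,"tz":0.08,"wx":0.005,"wy":0.06,"wz":0.21,"fingers":0},
  {"tx":0.018,"ty":-0.5,"tz":0.08,"wx":0.006,"wy":0.07,"wz":0.26,"fingers":0},
  {"tx":0.022,"ty":-0.6,"tz":0.08,"wx":0.007,"wy":0.08,"wz":0.31,"fingers":0},
  {"tx":0.025,"ty":-0.7,"tz":0.07,"wx":0.008,"wy":0.09,"wz":0.36,"fingers":0},
  {"tx":0.028,"ty":-0.78,"tz":0.06,"wx":0.009,"wy":0.1,"wz":0.39,"fingers":0},
  {"tx":0.03,"ty":-0.825,"tz":0.052,"wx":0.0094,"wy":0.109,"wz":0.4063,"fingers":0},
  {"tx":0.03,"ty":-0.841,"tz":0.052,"wx":0.0094,"wy":0.109,"wz":0.4063,"fingers":0},
  {"tx":0.03,"ty":-0.841,"tz":0.052,"wx":0.0094,"wy":0.109,"wz":0.4063,"fingers":0},
], newtons=120)

```text
time_s: 11.55
eef_pos: [0.5034, -0.0229, 0.2193]
tool_rot: [-1.866, -2.386, 0.199]
contact_force: [0.5, 0.7, -5.2]
opening: 0.0165
```

```bash
python3 - <<'E'
from h import *
print(plate_now(),env.get_obs()['time_s'])
V=views('plate',save='abv')
T=tool()@np.linalg.inv(X); e=Ro.from_matrix(T[:3,:3]).as_euler('ZYX'); q0=[*T[:3,3],e[0],e[1]]; print(np.round(q0,4))
print(mask5(V,PB[:2],q0),[mask5([v],PB[:2],q0,(0,1,3,4)) for v in V])
Tc=tool()
for xr,zr,th in ((.047,.1,.17),(.047,.0725,.17),(.064,.0725,.17)): print(xr,zr,delta(plate_T(xr,zr,th)@X,Tc))
import ov
ov.overlay(G,[('scene','pics/abvscene.png'),('top','pics/abvtop.png')],'pics/abv.png',k=8,plates=[T])
E
```

```text
([0.0459, 0.0003, 0.1512], [-0.0822, 0.0005, 0.173], [0.2436, 0.1685, 0.0022]) 11.55
[ 0.5726 -0.0046  0.1624  0.2457  0.1683]
(array([ 0.57302288, -0.00759136,  0.16331564,  0.24833847,  0.15124516]), np.float64(0.45002881489670055)) [(array([ 0.57289085, -0.0089945 ,  0.16240244,  0.26173492,  0.14797555]), np.float64(0.08303869364572236)), (array([5.88716826e-01, 2.42999080e-03, 1.62402444e-01, 4.81894615e-04,
       8.52521669e-01]), np.float64(0.7294139515122546))]
0.047 0.1 [0.0026, -0.0019, -0.1026, -0.0016, 0.0007, -0.0005]
0.047 0.0725 [0.0026, -0.0019, -0.1576, -0.0016, 0.0007, -0.0005]
0.064 0.0725 [0.0356, 0.0063, -0.1576, -0.0016, 0.0007, -0.0005]
```

View pics/abv.png

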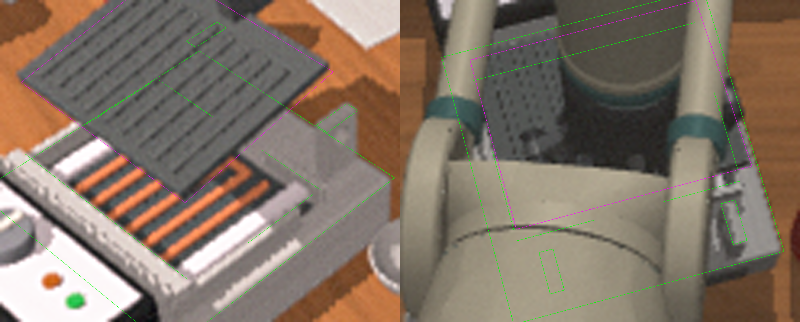

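Call:
jog_arm([
  {"tx":0.0026,"ty":-0.002,"tz":-0.03,"wx":-0.0016,"wy":0.0007,"wz":-0.0005,"fingers":0},
  {"tx":0.0026,"ty":-0.002,"tz":-0.06,"wx":-0.0016,"wy":0.0007,"wz":-0.0005,"fingers":0},
  {"tx":0.0026,"ty":-0.002,"tz":-0.09,"wx":-0.0016,"wy":0.0007,"wz":-0.0005,"fingers":0},
  {"tx":0.0026,"ty":-0.002,"tz":-0.115,"wx":-0.0016,"wy":0.0007,"wz":-0.0005,"fingers":0},
  {"tx":0.0026,"ty":-0.002,"tz":-0.13,"wx":-0.0016,"wy":0.0007,"wz":-0.0005,"fingers":0},
  {"tx":0.0026,"ty":-0.002,"tz":-0.14,"wx":-0.0016,"wy":0.0007,"wz":-0.0005,"fingers":0},
  {"tx":0.0026,"ty":-0.002,"tz":-0.147,"wx":-0.0016,"wy":0.0007,"wz":-0.0005,"fingers":0},
  {"tx":0.0026,"ty":-0.002,"tz":-0.15,"wx":-0.0016,"wy":0.0007,"wz":-0.0005,"fingers":0},
  {"tx":0.0026,"ty":-0.002,"tz":-0.15,"wx":-0.0016,"wy":0.0007,"wz":-0.0005,"fingers":0},
], newtons=120)

```text
time_s: 12.88
eef_pos: [0.5048, -0.0241, 0.1445]
tool_rot: [-1.867, -2.387, 0.204]
contact_force: [0.3, 0.6, -5.4]
opening: 0.0166
```

```bash
cat > chk.py <<'E'
import sys
from h import *
import ov
print(plate_now(),env.get_obs()['time_s'],env.get_obs()['contact_force'].round(1))
n=sys.argv[1]; s=snap('scene',n); k=6
im=cv2.imread('pics/%s.png'%n); u=px(s,[.57,0,.08]); x,y=int(u[0])-66,int(u[1])-50
im=cv2.resize(im[y:y+100,x:x+132],None,fx=k,fy=k,interpolation=cv2.INTER_CUBIC)
T=tool()@np.linalg.inv(X)
U=[((px(s,a)[0]-x+.5)*k,(px(s,a)[1]-y+.5)*k) for a in ap(T,[(.065,.08,.008),(.065,-.08,.008),(-.065,-.08,.008),(-.065,.08,.008)])]
cv2.polylines(im,[np.round(U).astype(np.int32)],True,(255,0,255),1)
cv2.imwrite('pics/%s_c.png'%n,im)
E
python3 chk.py d1
```

```text
([0.0469, -0.0012, 0.0762], [-0.0812, -0.0011, 0.0982], [0.2433, 0.1702, -0.0005]) 12.875 [ 0.3  0.6 -5.4]
```

View pics/d1_c.png

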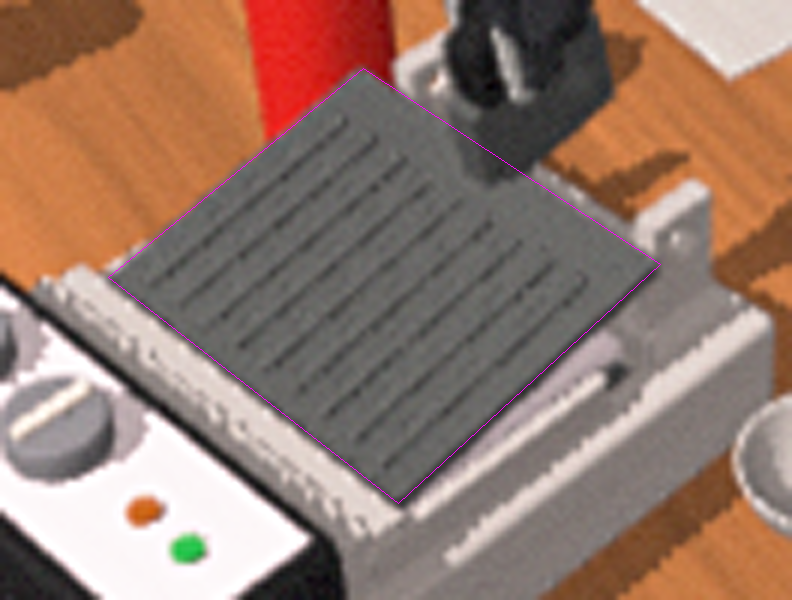

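Call:
jog_arm([
  {"tx":0,"ty":0.001,"tz":-0.004,"wx":0,"wy":0,"wz":0,"fingers":0},
  {"tx":0,"ty":0.002,"tz":-0.009,"wx":0,"wy":0,"wz":0,"fingers":0},
  {"tx":0,"ty":0.002,"tz":-0.009,"wx":0,"wy":0,"wz":0,"fingers":0},
  {"tx":0.007,"ty":0.0035,"tz":-0.009,"wx":0,"wy":0,"wz":0,"fingers":0},
  {"tx":0.014,"ty":0.0055,"tz":-0.009,"wx":0,"wy":0,"wz":0,"fingers":0},
  {"tx":0.021,"ty":0.007,"tz":-0.009,"wx":0,"wy":0,"wz":0,"fingers":0},
  {"tx":0.028,"ty":0.009,"tz":-0.009,"wx":0,"wy":0,"wz":0,"fingers":0},
  {"tx":0.033,"ty":0.01,"tz":-0.009,"wx":0,"wy":0,"wz":0,"fingers":0},
  {"tx":0.033,"ty":0.01,"tz":-0.009,"wx":0,"wy":0,"wz":0,"fingers":0},
  {"tx":0.033,"ty":0.01,"tz":-0.009,"wx":0,"wy":0,"wz":0,"fingers":0},
], newtons=120)

```text
time_s: 14.18
eef_pos: [0.5209, -0.019, 0.1398]
tool_rot: [-1.866, -2.386, 0.205]
contact_force: [0.0, 1.0, -5.2]
opening: 0.0165
```

```bash
python3 chk.py d2; python3 - <<'E'
from h import *
Tc=tool()
for xr,zr,th in ((.064,.0705,.17),(.064,.0705,.12),(.065,.0703,.06),(.065,.070,.0)): print(xr,zr,th,delta(plate_T(xr,zr,th)@X,Tc))
E
```

```text
([0.0637, -0.0003, 0.0714], [-0.0644, -0.0001, 0.0935], [0.2434, 0.171, -0.0002]) 14.175 [ 0.   1.  -5.2]
0.064 0.0705 0.17 [0.0003, 0.0003, -0.0021, 0.0003, -0.0005, 0.0007]
0.064 0.0705 0.12 [-0.006, -0.0013, -0.0158, 0.008, -0.0314, 0.0007]
0.065 0.0703 0.06 [-0.0107, -0.0025, -0.033, 0.0172, -0.0684, 0.0007]
0.065 0.07 0.0 [-0.0164, -0.0039, -0.0508, 0.0264, -0.1055, 0.0007]
```

View pics/d2_c.png

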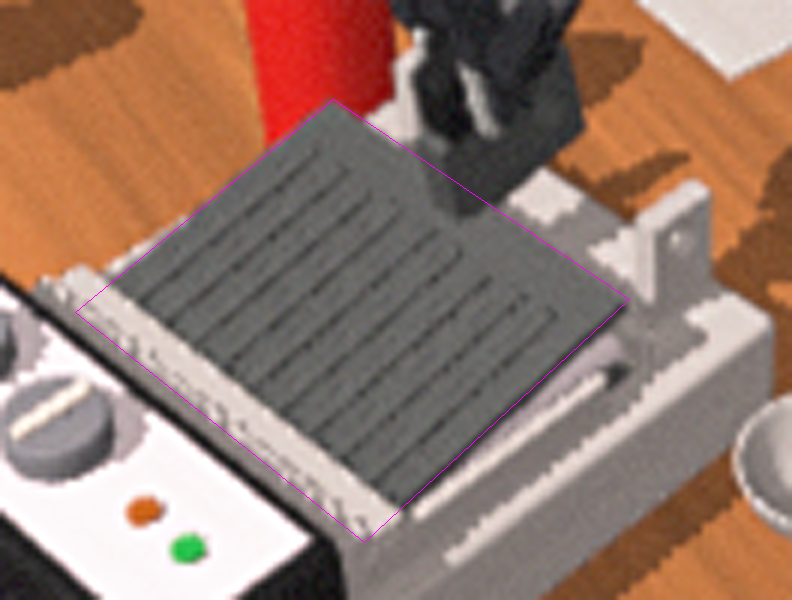

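Call:
jog_arm([
  {"tx":-0.002,"ty":-0.0003,"tz":-0.006,"wx":0.003,"wy":-0.01,"wz":0.0007,"fingers":0},
  {"tx":-0.004,"ty":-0.0008,"tz":-0.011,"wx":0.005,"wy":-0.02,"wz":0.0007,"fingers":0},
  {"tx":-0.006,"ty":-0.0013,"tz":-0.0158,"wx":0.008,"wy":-0.0314,"wz":0.0007,"fingers":0},
  {"tx":-0.0075,"ty":-0.0017,"tz":-0.0215,"wx":0.011,"wy":-0.044,"wz":0.0007,"fingers":0},
  {"tx":-0.009,"ty":-0.002,"tz":-0.0272,"wx":0.014,"wy":-0.056,"wz":0.0007,"fingers":0},
  {"tx":-0.0107,"ty":-0.0025,"tz":-0.033,"wx":0.0172,"wy":-0.0684,"wz":0.0007,"fingers":0},
  {"tx":-0.013,"ty":-0.003,"tz":-0.039,"wx":0.02,"wy":-0.081,"wz":0.0007,"fingers":0},
  {"tx":-0.015,"ty":-0.0035,"tz":-0.045,"wx":0.0235,"wy":-0.094,"wz":0.0007,"fingers":0},
  {"tx":-0.0164,"ty":-0.0039,"tz":-0.0498,"wx":0.0264,"wy":-0.1055,"wz":0.0007,"fingers":0},
  {"tx":-0.0164,"ty":-0.0039,"tz":-0.0504,"wx":0.0264,"wy":-0.1055,"wz":0.0007,"fingers":0},
  {"tx":-0.0164,"ty":-0.0039,"tz":-0.0504,"wx":0.0264,"wy":-0.1055,"wz":0.0007,"fingers":0},
], newtons=120)

```text
time_s: 15.6
eef_pos: [0.5132, -0.021, 0.1147]
tool_rot: [1.934, 2.475, 0.001]
contact_force: [0.2, -0.0, -5.6]
opening: 0.0166
```

```bash
python3 chk.py d3
```

```text
([0.0654, -0.0002, 0.0704], [-0.0646, -0.0002, 0.0703], [0.2444, -0.0006, -0.0003]) 15.6 [ 0.2 -0.  -5.6]
```

View pics/d3_c.png

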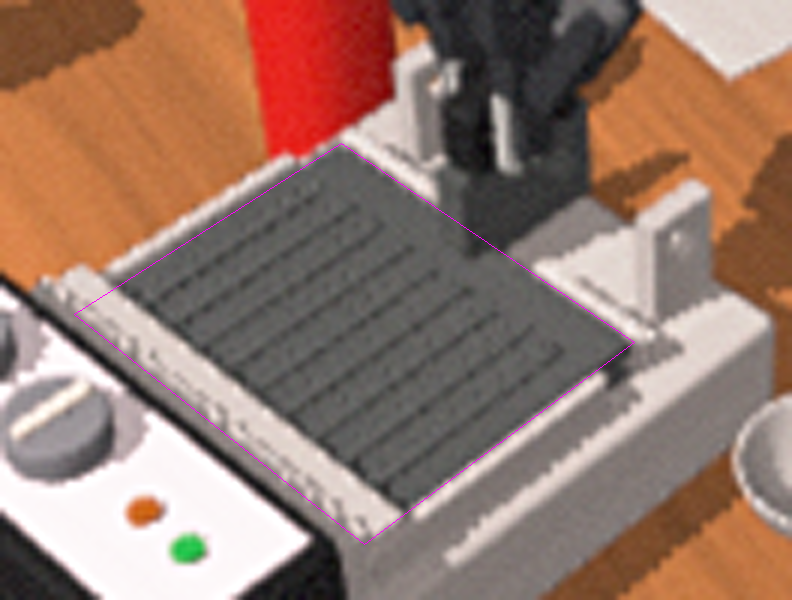

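Call:
jog_arm([
  {"tx":0,"ty":0,"tz":-0.001,"wx":0,"wy":0,"wz":0,"fingers":0},
  {"tx":0,"ty":0,"tz":-0.002,"wx":0,"wy":0,"wz":0,"fingers":0},
  {"tx":0,"ty":0,"tz":-0.002,"wx":0,"wy":0,"wz":0,"fingers":0},
  {"tx":0,"ty":0,"tz":-0.002,"wx":0,"wy":0,"wz":0,"fingers":0},
], newtons=120)

```text
time_s: 16.15
eef_pos: [0.5132, -0.021, 0.1138]
tool_rot: [1.933, 2.475, 0.001]
contact_force: [0.2, -0.1, -3.6]
opening: 0.0162
```

Call:
jog_arm([
  {"tx":0,"ty":0,"tz":-0.0015,"wx":0,"wy":0,"wz":0,"fingers":0},
  {"tx":0,"ty":0,"tz":-0.0015,"wx":0,"wy":0,"wz":0,"fingers":0},
  {"tx":0,"ty":0,"tz":-0.0015,"wx":0,"wy":0,"wz":0,"fingers":0.5},
  {"tx":0,"ty":0,"tz":-0.0015,"wx":0,"wy":0,"wz":0,"fingers":0.5},
  {"tx":0,"ty":0,"tz":-0.0015,"wx":0,"wy":0,"wz":0,"fingers":0.5},
  {"tx":0,"ty":0,"tz":-0.0015,"wx":0,"wy":0,"wz":0,"fingers":0.5},
  {"tx":0,"ty":0,"tz":0.02,"wx":0,"wy":0,"wz":0,"fingers":0.5},
  {"tx":0,"ty":0,"tz":0.06,"wx":0,"wy":0,"wz":0,"fingers":0.5},
  {"tx":0,"ty":0,"tz":0.14,"wx":0,"wy":0,"wz":0,"fingers":0.5},
  {"tx":0,"ty":0,"tz":0.22,"wx":0,"wy":0,"wz":0,"fingers":0.5},
  {"tx":0,"ty":0,"tz":0.26,"wx":0,"wy":0,"wz":0,"fingers":0.5},
], newtons=120)

```text
time_s: 17.52
eef_pos: [0.5141, -0.0212, 0.247]
tool_rot: [1.931, 2.472, 0.004]
contact_force: [0.5, -0.1, -0.1]
opening: 0.0429
```

```bash
python3 - <<'E'
from h import *
V=views('plate',('scene',))
T=plate_T(.0654,.07,0); q0=[*T[:3,3],.2445,0]
print(np.round(q0,4),[mask5([v],PB,q0,(0,1,3)) for v in V])
o=env.get_obs(); print(o['time_s'],o['joint_pos'].round(3))
R0=[.5622,-.3576,-2.69]
Tc=tool(); print(np.degrees(np.arctan2(Tc[1,0],Tc[0,0])))
# refine rod yaw on the first top picture by edge points of bar
E
```

```text
[ 0.5908 -0.0015  0.07    0.2445  0.    ] [(array([ 0.58711195, -0.00712458,  0.07      ,  0.24288858,  0.        ]), np.float64(0.1675180172533527))]
17.625 [-0.176  0.173  1.605  0.     1.357 -1.992]
104.00959274083837
```

Call:
jog_arm([
  {"tx":0.01,"ty":-0.08,"tz":0,"wx":0,"wy":0,"wz":-0.11,"fingers":0.7},
  {"tx":0.03,"ty":-0.17,"tz":0,"wx":0,"wy":0,"wz":-0.22,"fingers":0.7},
  {"tx":0.05,"ty":-0.26,"tz":0,"wx":0,"wy":0,"wz":-0.33,"fingers":0.7},
  {"tx":0.065,"ty":-0.35,"tz":0,"wx":0,"wy":0,"wz":-0.44,"fingers":0.7},
  {"tx":0.08,"ty":-0.44,"tz":0,"wx":0,"wy":0,"wz":-0.55,"fingers":0.7},
  {"tx":0.09,"ty":-0.53,"tz":0,"wx":0,"wy":0,"wz":-0.66,"fingers":0.7},
  {"tx":0.096,"ty":-0.62,"tz":0,"wx":0,"wy":0,"wz":-0.77,"fingers":0.7},
  {"tx":0.096,"ty":-0.6726,"tz":0,"wx":0,"wy":0,"wz":-0.88,"fingers":0.7},
  {"tx":0.096,"ty":-0.6726,"tz":0,"wx":0,"wy":0,"wz":-0.95,"fingers":0.7},
  {"tx":0.096,"ty":-0.6726,"tz":0,"wx":0,"wy":0,"wz":-0.95,"fingers":0.7},
], newtons=100)

```text
time_s: 18.88
eef_pos: [0.5604, -0.3574, 0.2422]
tool_rot: [-3.099, -0.506, 0.002]
contact_force: [-0.5, -0.2, -0.8]
opening: 0.0598
```

```bash
python3 - <<'E'
from h import *
Tc=tool(); y=np.arctan2(Tc[1,0],Tc[0,0]); o=env.get_obs()
print(o['time_s'],y,(-1.114-y)/(np.pi/2),o['joint_pos'].round(3),o['eef_pos'])
s=snap('scene'); 
for k in RD: print(k,loc(s,'scene',k))
s=CAM=None
im=cv2.imread('pics/top0.png')
import pickle; C=pickle.load(open('cam.pkl','rb'))['top']
# back-project rod axis from the top picture: bright pixels near predicted rod
hsv=cv2.cvtColor(im,cv2.COLOR_BGR2HSV)
q=[.562,-.3575,-2.685]
def bp(u,v,z=.005):
    d=C['R'].T@np.array([(u-C['cx'])/C['fx'],(v-C['cy'])/C['fy'],1]); c=-C['R'].T@C['t']; return c+d*(z-c[2])/d[2]
pts=[]
for v in range(480):
    for u in range(400,560):
        X=bp(u,v); dx=X[0]-q[0];dy=X[1]-q[1]; a=np.cos(q[2])*dx+np.sin(q[2])*dy; b=-np.sin(q[2])*dx+np.cos(q[2])*dy
        if -.04<a<.19 and abs(b)<.03 and hsv[v,u,1]<60: pts.append((a,b))
P=np.array(pts); print(len(P),P[:,0].min(),P[:,0].max())
S=P[(P[:,0]>.04)&(P[:,0]<.165)]; print('shaft line b=',np.polyfit(S[:,0],S[:,1],1))
L=P[P[:,0]<.02]; print('loop b range',L[:,1].min(),L[:,1].max())
E
```

```text
18.875 0.32361702302756373 -0.9152154219515677 [-0.672  0.409  1.276 -0.     1.459 -0.996] [ 0.56042479 -0.35736228  0.24221124]
rod [([0.5629, -0.3613, 0.002], 0.58)]
rod_tip [([0.4029, -0.4327, 0.0042], 0.79)]
rod_neck [([0.5377, -0.3725, 0.0031], 0.47)]
414 -0.018422936738839962 0.17467471386240419
shaft line b= [-0.00115729 -0.00036859]
loop b range -0.017481288030781236 0.01631327393212296
```

Call:
jog_arm([
  {"tx":0.003,"ty":0,"tz":0,"wx":0,"wy":0,"wz":-0.11,"fingers":0.7},
  {"tx":0.003,"ty":0,"tz":-0.04,"wx":0,"wy":0,"wz":-0.22,"fingers":0.7},
  {"tx":0.003,"ty":0,"tz":-0.09,"wx":0,"wy":0,"wz":-0.33,"fingers":0.7},
  {"tx":0.003,"ty":0,"tz":-0.14,"wx":0,"wy":0,"wz":-0.44,"fingers":0.7},
  {"tx":0.003,"ty":0,"tz":-0.19,"wx":0,"wy":0,"wz":-0.55,"fingers":0.7},
  {"tx":0.003,"ty":0,"tz":-0.23,"wx":0,"wy":0,"wz":-0.66,"fingers":0.7},
  {"tx":0.003,"ty":0,"tz":-0.27,"wx":0,"wy":0,"wz":-0.77,"fingers":0.7},
  {"tx":0.003,"ty":0,"tz":-0.32,"wx":0,"wy":0,"wz":-0.88,"fingers":0.7},
  {"tx":0.003,"ty":0,"tz":-0.38,"wx":0,"wy":0,"wz":-0.915,"fingers":0.7},
  {"tx":0.003,"ty":0,"tz":-0.43,"wx":0,"wy":0,"wz":-0.915,"fingers":0.7},
  {"tx":0.003,"ty":0,"tz":-0.46,"wx":0,"wy":0,"wz":-0.915,"fingers":0.7},
  {"tx":0.003,"ty":0,"tz":-0.46,"wx":0,"wy":0,"wz":-0.915,"fingers":0.7},
], newtons=100)

```text
time_s: 20.58
eef_pos: [0.562, -0.3566, 0.0127]
tool_rot: [-2.667, 1.66, 0.004]
contact_force: [-0.7, -1.2, 0.1]
opening: 0.0598
```

```bash
python3 - <<'E'
from h import *
Tc=tool(); y=np.arctan2(Tc[1,0],Tc[0,0]); o=env.get_obs()
print(o['time_s'],y,o['joint_pos'].round(3),o['eef_pos'],o['contact_force'])
s=snap('scene','r0'); k=6
u=px(s,[.54,-.36,.02]); x,y=int(u[0])-60,int(u[1])-50; cv2.imwrite('pics/r0c.png',cv2.resize(s['pixels'][max(y,0):y+90,x:x+120,::-1],None,fx=k,fy=k,interpolation=cv2.INTER_CUBIC))
E
```

```text
20.575 -1.1135299634532598 [-0.67   0.584  1.579 -0.     0.981  0.444] [ 0.56197508 -0.35657802  0.01270966] [-0.68361158 -1.24628859  0.10774848]
```

View pics/r0c.png

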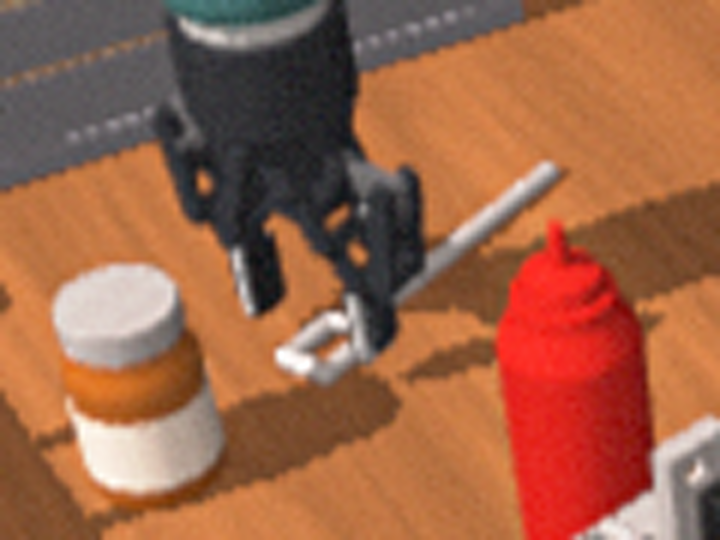

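Call:
jog_arm([
  {"tx":0,"ty":-0.001,"tz":-0.012,"wx":0,"wy":0,"wz":0,"fingers":0.7},
  {"tx":0,"ty":-0.001,"tz":-0.025,"wx":0,"wy":0,"wz":0,"fingers":0.55},
  {"tx":0,"ty":-0.001,"tz":-0.027,"wx":0,"wy":0,"wz":0,"fingers":0.45},
  {"tx":0,"ty":-0.001,"tz":-0.027,"wx":0,"wy":0,"wz":0,"fingers":0.45},
  {"tx":0,"ty":-0.001,"tz":-0.027,"wx":0,"wy":0,"wz":0,"fingers":0.45},
], newtons=100)

```text
time_s: 21.25
eef_pos: [0.5626, -0.3579, 0.0003]
tool_rot: [2.666, -1.661, 0.0]
contact_force: [-0.2, 0.2, 0.1]
opening: 0.0384
```

No floor contact; a touch lower, then grip and lift.

Call:
jog_arm([
  {"tx":0,"ty":0,"tz":-0.004,"wx":0,"wy":0,"wz":0,"fingers":0.45},
  {"tx":0,"ty":0,"tz":-0.004,"wx":0,"wy":0,"wz":0,"fingers":0.45},
  {"tx":0,"ty":0,"tz":-0.004,"wx":0,"wy":0,"wz":0,"fingers":0.2},
  {"tx":0,"ty":0,"tz":-0.004,"wx":0,"wy":0,"wz":0,"fingers":0.2},
  {"tx":0,"ty":0,"tz":-0.004,"wx":0,"wy":0,"wz":0,"fingers":0.2},
  {"tx":0,"ty":0,"tz":-0.004,"wx":0,"wy":0,"wz":0,"fingers":0.2},
], newtons=100)

```text
time_s: 22.0
eef_pos: [0.5629, -0.358, -0.0001]
tool_rot: [2.666, -1.661, 0.002]
contact_force: [-0.9, 2.3, 9.3]
opening: 0.03
```

Call:
jog_arm([
  {"tx":0,"ty":0,"tz":0.02,"wx":0,"wy":0,"wz":0,"fingers":0.2},
  {"tx":0,"ty":0,"tz":0.06,"wx":0,"wy":0,"wz":0,"fingers":0.2},
  {"tx":0,"ty":0,"tz":0.13,"wx":0,"wy":0,"wz":0,"fingers":0.2},
  {"tx":0,"ty":0,"tz":0.22,"wx":0,"wy":0,"wz":0,"fingers":0.2},
  {"tx":0,"ty":0,"tz":0.32,"wx":0,"wy":0,"wz":0,"fingers":0.2},
  {"tx":0,"ty":0,"tz":0.42,"wx":0,"wy":0,"wz":0,"fingers":0.2},
  {"tx":0,"ty":0,"tz":0.48,"wx":0,"wy":0,"wz":0,"fingers":0.2},
  {"tx":0,"ty":0,"tz":0.5,"wx":0,"wy":0,"wz":0,"fingers":0.2},
  {"tx":0,"ty":0,"tz":0.5,"wx":0,"wy":0,"wz":0,"fingers":0.2},
], newtons=100)

```text
time_s: 23.12
eef_pos: [0.5623, -0.3576, 0.2477]
tool_rot: [2.666, -1.661, -0.001]
contact_force: [0.1, 0.8, -1.8]
opening: 0.03
```

```bash
cat >> h.py <<'E'
XR=np.eye(4); XR[:3,:3]=np.array([[0,-1,0],[1,0,0],[0,0,1]])@np.diag([1,-1,-1.]) ; XR[:3,3]=[0,0,0]  # tool in rod frame (axis-centred): tool x=rod y, tool z=-rod z
XR[:3,:3]=np.array([[0,1,0],[1,0,0],[0,0,-1.]]); XR[:3,3]=[-.0006,0,-.005]
def rod_axis(T): # tool -> rod (origin on the axis)
    return T@np.linalg.inv(XR)
def tipdev(save):
    T=rod_axis(tool()); tip=ap(T,(.175,0,0))[0]; print('pred tip',tip.round(4),'neck',ap(T,(.03,0,0))[0].round(4))
    for c in('scene','top'):
        s=snap(c,save+c)
        for k in('rod_tip','rod_neck'): print(c,k,loc(s,c,k))
E
python3 - <<'E'
from h import *
o=env.get_obs(); print(o['time_s'],o['opening'],o['contact_force'].round(2))
tipdev('rl')
g=G;c,s=np.cos(g[2]),np.sin(g[2]); Tc=tool()
def rt(y,z,x=-.102):
    T=np.eye(4); T[:3,:3]=Ro.from_euler('Z',g[2]-np.pi/2).as_matrix(); T[:3,3]=[g[0]+c*x-s*y,g[1]+s*x+c*y,z]; return T@XR
for y,z in((.275,.25),(.275,.094),(.095,.094)): print(y,z,delta(rt(y,z),Tc),rt(y,z)[:3,3].round(4))
E
```

```text
23.125 0.029953538554692915 [ 0.13  0.8  -1.81]
pred tip [ 0.4047 -0.435   0.2528] neck [ 0.5348 -0.3711  0.2527]
scene rod_tip [([0.3986, -0.4329, 0.2516], 0.59)]
scene rod_neck [([0.5397, -0.3727, 0.2508], 0.78)]
top rod_tip [([0.4045, -0.4387, 0.249], 0.41)]
top rod_neck []
0.275 0.25 [-0.2746, 1.1972, -0.0031, 0.0001, -0.002, 0.865] [0.4247 0.2411 0.245 ]
0.275 0.094 [-0.2746, 1.1972, -0.3151, 0.0001, -0.002, 0.865] [0.4247 0.2411 0.089 ]
0.095 0.094 [-0.1874, 0.8479, -0.3151, 0.0001, -0.002, 0.865] [0.4683 0.0665 0.089 ]
```

Call:
jog_arm([
  {"tx":-0.01,"ty":0.03,"tz":0,"wx":0,"wy":0,"wz":0.04,"fingers":0.2},
  {"tx":-0.03,"ty":0.12,"tz":0,"wx":0,"wy":0,"wz":0.11,"fingers":0.2},
  {"tx":-0.06,"ty":0.22,"tz":0,"wx":0,"wy":0,"wz":0.19,"fingers":0.2},
  {"tx":-0.08,"ty":0.32,"tz":0,"wx":0,"wy":0,"wz":0.27,"fingers":0.2},
  {"tx":-0.1,"ty":0.42,"tz":0,"wx":0,"wy":0,"wz":0.35,"fingers":0.2},
  {"tx":-0.13,"ty":0.52,"tz":0,"wx":0,"wy":0,"wz":0.43,"fingers":0.2},
  {"tx":-0.15,"ty":0.62,"tz":0,"wx":0,"wy":0,"wz":0.51,"fingers":0.2},
  {"tx":-0.17,"ty":0.72,"tz":0,"wx":0,"wy":0,"wz":0.59,"fingers":0.2},
  {"tx":-0.2,"ty":0.82,"tz":0,"wx":0,"wy":0,"wz":0.67,"fingers":0.2},
  {"tx":-0.22,"ty":0.91,"tz":0,"wx":0,"wy":0,"wz":0.75,"fingers":0.2},
  {"tx":-0.235,"ty":0.97,"tz":0,"wx":0,"wy":0,"wz":0.82,"fingers":0.2},
  {"tx":-0.24,"ty":1.0,"tz":0,"wx":0,"wy":0,"wz":0.865,"fingers":0.2},
], newtons=100)

```text
time_s: 24.92
eef_pos: [0.4414, 0.1438, 0.2478]
tool_rot: [-3.117, -0.39, 0.001]
contact_force: [0.0, 1.1, -1.2]
opening: 0.0302
```

Call:
jog_arm([
  {"tx":-0.02,"ty":0.08,"tz":0,"wx":0,"wy":0,"wz":0,"fingers":0.2},
  {"tx":-0.034,"ty":0.16,"tz":0,"wx":0,"wy":0,"wz":0,"fingers":0.2},
  {"tx":-0.034,"ty":0.2,"tz":-0.05,"wx":0,"wy":0,"wz":0,"fingers":0.2},
  {"tx":-0.034,"ty":0.2,"tz":-0.12,"wx":0,"wy":0,"wz":0,"fingers":0.2},
  {"tx":-0.034,"ty":0.2,"tz":-0.19,"wx":0,"wy":0,"wz":0,"fingers":0.2},
  {"tx":-0.034,"ty":0.2,"tz":-0.24,"wx":0,"wy":0,"wz":0,"fingers":0.2},
  {"tx":-0.034,"ty":0.2,"tz":-0.28,"wx":0,"wy":0,"wz":0,"fingers":0.2},
  {"tx":-0.034,"ty":0.2,"tz":-0.3,"wx":0,"wy":0,"wz":0,"fingers":0.2},
  {"tx":-0.034,"ty":0.2,"tz":-0.3,"wx":0,"wy":0,"wz":0,"fingers":0.2},
], newtons=100)

```text
time_s: 26.05
eef_pos: [0.4251, 0.2421, 0.0976]
tool_rot: [3.118, 0.383, -0.002]
contact_force: [-0.4, -0.2, -0.6]
opening: 0.0296
```

```bash
cat > rchk.py <<'E'
import sys
from h import *
n=sys.argv[1]; o=env.get_obs(); print(o['time_s'],o['eef_pos'].round(4),o['opening'],o['contact_force'].round(2))
g=G;c,s_=np.cos(g[2]),np.sin(g[2]); Tc=tool()
def rt(y,z,x=-.102):
    T=np.eye(4); T[:3,:3]=Ro.from_euler('Z',g[2]-np.pi/2).as_matrix(); T[:3,3]=[g[0]+c*x-s_*y,g[1]+s_*x+c*y,z]; return T@XR
T=rod_axis(Tc); w=ap(T,[(.175,0,0),(.0,0,0)])-[g[0],g[1],0]
print('tip,origin in grill',np.c_[c*w[:,0]+s_*w[:,1],-s_*w[:,0]+c*w[:,1],w[:,2]].round(4).tolist())
for y in map(float,sys.argv[2:]): print(y,delta(rt(y,.094),Tc))
ims=[]
for cam in('scene','top'):
    s=snap(cam,n+cam); k=6; u=px(s,tf(g,(-.1,.12,.09))[0]); x,y=int(u[0])-33,int(u[1])-50
    im=cv2.resize(s['pixels'][y:y+100,x:x+66,::-1],None,fx=k,fy=k,interpolation=cv2.INTER_CUBIC)
    def ln(P,col):
        U=[((px(s,a)[0]-x+.5)*k,(px(s,a)[1]-y+.5)*k) for a in P]; cv2.polylines(im,[np.round(U).astype(np.int32)],False,col,1)
    ln(ap(T,[(.02,0,0),(.175,0,0)]),(255,0,255)); ln(tf(g,[(-.102,.2,.094),(-.102,-.1,.094)]),(0,255,0))
    ims.append(im)
cv2.imwrite('pics/%sc.png'%n,np.hstack(ims))
E
python3 rchk.py ra .255 .2 .095
```

```text
26.05 [0.4251 0.2421 0.0976] 0.029616582550286142 [-0.37 -0.17 -0.55]
tip,origin in grill [[-0.1014, 0.1008, 0.1027], [-0.1014, 0.2758, 0.1026]]
0.255 [0.0089, -0.0407, -0.0173, 0.0005, -0.0009, 0.0]
0.2 [0.0356, -0.1474, -0.0173, 0.0005, -0.0009, 0.0]
0.095 [0.0864, -0.3512, -0.0173, 0.0005, -0.0009, 0.0]
```

View pics/rac.png

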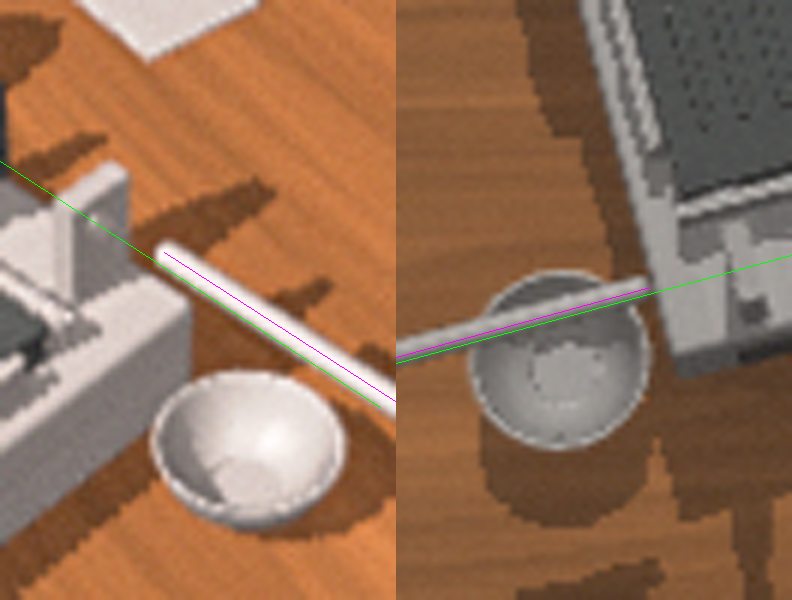

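```bash
cat > prof.py <<'E'
import sys
from h import *; import pickle
from scipy.ndimage import map_coordinates
C=pickle.load(open('cam.pkl','rb')); n=sys.argv[1]
T=rod_axis(tool())
for cam,lo,hi in(('scene',.05,.17),('top',.03,.17)):
    s=C[cam]; im=cv2.imread('pics/%s%s.png'%(n,cam)); sat=cv2.cvtColor(im,cv2.COLOR_BGR2HSV)[:,:,1].astype(float)
    xs=np.linspace(lo,hi,13); out=[]
    for x in xs:
        a=np.array(px(s,ap(T,(x,0,0))[0])); b=np.array(px(s,ap(T,(x+.01,0,0))[0])); d=(b-a)/np.linalg.norm(b-a); nrm=np.array([-d[1],d[0]])
        t=np.arange(-7,7.01,.25); P=a+t[:,None]*nrm; w=map_coordinates(sat,[P[:,1],P[:,0]],order=1)<75
        # mm per px
        out.append((round(x,3),round(t[w].mean(),2) if w.any() else None,round(w.sum()*.25,2)))
    q=np.array(s['R'])@ap(T,(.1,0,0))[0]+s['t']
    print(cam,'mm/px',q[2]/s['fx']*1e3,'normal',nrm.round(2),out)
E
python3 prof.py ra
```

```text
scene mm/px 2.0575516791599813 normal [ 0.54 -0.84] [(np.float64(0.05), np.float64(2.25), np.float64(9.75)), (np.float64(0.06), np.float64(-0.12), np.float64(5.0)), (np.float64(0.07), np.float64(0.0), np.float64(5.25)), (np.float64(0.08), np.float64(-0.12), np.float64(5.0)), (np.float64(0.09), np.float64(-0.65), np.float64(5.25)), (np.float64(0.1), np.float64(-1.36), np.float64(5.75)), (np.float64(0.11), np.float64(-0.74), np.float64(5.5)), (np.float64(0.12), np.float64(0.0), np.float64(5.25)), (np.float64(0.13), np.float64(-0.25), np.float64(4.75)), (np.float64(0.14), np.float64(-0.25), np.float64(4.75)), (np.float64(0.15), np.float64(-0.25), np.float64(4.75)), (np.float64(0.16), np.float64(-2.27), np.float64(7.5)), (np.float64(0.17), np.float64(-2.33), np.float64(7.5))]
top mm/px 2.2092624722862757 normal [0.26 0.97] [(np.float64(0.03), np.float64(0.0), np.float64(4.25)), (np.float64(0.042), np.float64(0.0), np.float64(4.25)), (np.float64(0.053), np.float64(0.25), np.float64(4.25)), (np.float64(0.065), np.float64(0.0), np.float64(4.25)), (np.float64(0.077), np.float64(0.0), np.float64(4.25)), (np.float64(0.088), np.float64(0.25), np.float64(4.25)), (np.float64(0.1), np.float64(0.25), np.float64(4.25)), (np.float64(0.112), np.float64(2.5), np.float64(9.25)), (np.float64(0.123), np.float64(0.88), np.float64(12.5)), (np.float64(0.135), np.float64(0.25), np.float64(13.75)), (np.float64(0.147), np.float64(0.62), np.float64(13.0)), (np.float64(0.158), np.float64(2.25), np.float64(9.75)), (np.float64(0.17), np.float64(0.38), np.float64(4.5))]
```

Call:
jog_arm([
  {"tx":0,"ty":-0.002,"tz":-0.01,"wx":0.0005,"wy":-0.0009,"wz":0,"fingers":0.2},
  {"tx":-0.0005,"ty":-0.003,"tz":-0.0173,"wx":0.0005,"wy":-0.0009,"wz":0,"fingers":0.2},
  {"tx":-0.0005,"ty":-0.003,"tz":-0.0173,"wx":0.0005,"wy":-0.0009,"wz":0,"fingers":0.2},
  {"tx":0.004,"ty":-0.021,"tz":-0.0173,"wx":0.0005,"wy":-0.0009,"wz":0,"fingers":0.2},
  {"tx":0.0089,"ty":-0.0407,"tz":-0.0173,"wx":0.0005,"wy":-0.0009,"wz":0,"fingers":0.2},
  {"tx":0.0143,"ty":-0.062,"tz":-0.0173,"wx":0.0005,"wy":-0.0009,"wz":0,"fingers":0.2},
  {"tx":0.0196,"ty":-0.0834,"tz":-0.0173,"wx":0.0005,"wy":-0.0009,"wz":0,"fingers":0.2},
  {"tx":0.0249,"ty":-0.1047,"tz":-0.0173,"wx":0.0005,"wy":-0.0009,"wz":0,"fingers":0.2},
  {"tx":0.0303,"ty":-0.126,"tz":-0.0173,"wx":0.0005,"wy":-0.0009,"wz":0,"fingers":0.2},
  {"tx":0.0303,"ty":-0.126,"tz":-0.0173,"wx":0.0005,"wy":-0.0009,"wz":0,"fingers":0.2},
], newtons=100)

```text
time_s: 27.4
eef_pos: [0.4408, 0.1785, 0.0895]
tool_rot: [-3.118, -0.381, -0.002]
contact_force: [-1.0, 0.3, -0.4]
opening: 0.0298
```

```bash
python3 rchk.py rb .18 .16 .14 .12 .096
```

```text
27.4 [0.4408 0.1785 0.0895] 0.029847860906343514 [-1.05  0.31 -0.39]
tip,origin in grill [[-0.1018, 0.0353, 0.0945], [-0.1015, 0.2103, 0.0945]]
0.18 [0.0138, -0.059, -0.001, -0.0003, 0.0009, 0.0009]
0.16 [0.0234, -0.0978, -0.001, -0.0003, 0.0009, 0.0009]
0.14 [0.0331, -0.1367, -0.001, -0.0003, 0.0009, 0.0009]
0.12 [0.0428, -0.1755, -0.001, -0.0003, 0.0009, 0.0009]
0.096 [0.0544, -0.222, -0.001, -0.0003, 0.0009, 0.0009]
```

View pics/rbc.png

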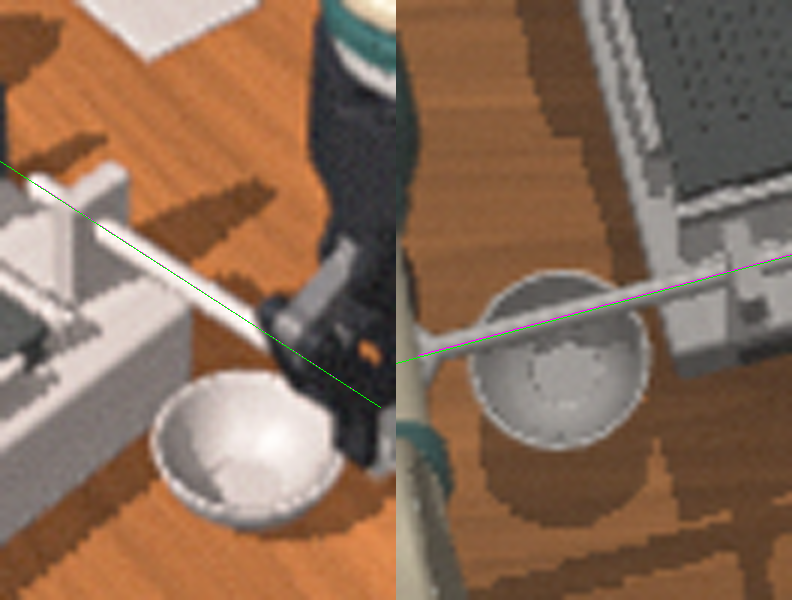

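The rod's tip is through the left ear (scene crop about (40,185)) with almost no force. Advance further through the lug.

Call:
jog_arm([
  {"tx":0.005,"ty":-0.02,"tz":-0.001,"wx":0,"wy":0,"wz":0.0009,"fingers":0.2},
  {"tx":0.0095,"ty":-0.04,"tz":-0.001,"wx":0,"wy":0,"wz":0.0009,"fingers":0.2},
  {"tx":0.0138,"ty":-0.059,"tz":-0.001,"wx":0,"wy":0,"wz":0.0009,"fingers":0.2},
  {"tx":0.0186,"ty":-0.078,"tz":-0.001,"wx":0,"wy":0,"wz":0.0009,"fingers":0.2},
  {"tx":0.0234,"ty":-0.0978,"tz":-0.001,"wx":0,"wy":0,"wz":0.0009,"fingers":0.2},
  {"tx":0.0282,"ty":-0.117,"tz":-0.001,"wx":0,"wy":0,"wz":0.0009,"fingers":0.2},
  {"tx":0.0331,"ty":-0.1367,"tz":-0.001,"wx":0,"wy":0,"wz":0.0009,"fingers":0.2},
  {"tx":0.0331,"ty":-0.1367,"tz":-0.001,"wx":0,"wy":0,"wz":0.0009,"fingers":0.2},
], newtons=100)

```text
time_s: 28.5
eef_pos: [0.4574, 0.1102, 0.089]
tool_rot: [-3.118, -0.383, -0.002]
contact_force: [-0.4, 0.5, -0.7]
opening: 0.0302
```

```bash
python3 rchk.py rc .12 .105 .0975
```

```text
28.5 [0.4574 0.1102 0.089 ] 0.03016688178324449 [-0.38  0.5  -0.7 ]
tip,origin in grill [[-0.102, -0.035, 0.094], [-0.102, 0.14, 0.094]]
0.12 [0.0097, -0.0389, 0.0, -0.0004, 0.001, -0.0001]
0.105 [0.0169, -0.068, 0.0, -0.0004, 0.001, -0.0001]
0.0975 [0.0206, -0.0826, 0.0, -0.0004, 0.001, -0.0001]
```

Call:
jog_arm([
  {"tx":0.005,"ty":-0.02,"tz":0,"wx":0,"wy":0.0005,"wz":0,"fingers":0.2},
  {"tx":0.0097,"ty":-0.0389,"tz":0,"wx":0,"wy":0.0005,"wz":0,"fingers":0.2},
  {"tx":0.0133,"ty":-0.0535,"tz":0,"wx":0,"wy":0.0005,"wz":0,"fingers":0.2},
  {"tx":0.0169,"ty":-0.068,"tz":0,"wx":0,"wy":0.0005,"wz":0,"fingers":0.2},
  {"tx":0.019,"ty":-0.076,"tz":0,"wx":0,"wy":0.0005,"wz":0,"fingers":0.2},
  {"tx":0.0211,"ty":-0.0845,"tz":0,"wx":0,"wy":0.0005,"wz":0,"fingers":0.2},
  {"tx":0.0211,"ty":-0.0845,"tz":0,"wx":0,"wy":0.0005,"wz":0,"fingers":0.2},
], newtons=100)

```text
time_s: 29.48
eef_pos: [0.4677, 0.0684, 0.089]
tool_rot: [-3.117, -0.385, -0.001]
contact_force: [0.9, -0.2, -1.1]
opening: 0.0303
```

```bash
python3 rchk.py rd .095; python3 - <<'E'
from h import *
s=snap('scene'); print(loc(s,'scene','rod_tip'), 'want x,y', tf(G,(-.102,-.0785,.094)))
im=s['pixels'][:,:,::-1]; k=8
u=px(s,tf(G,(-.1,0,.09))[0]); x,y=int(u[0])-48,int(u[1])-37
cv2.imwrite('pics/rdz.png',cv2.resize(im[y:y+74,x:x+97],None,fx=k,fy=k,interpolation=cv2.INTER_CUBIC))
E
```

```text
29.475 [0.4677 0.0684 0.089 ] 0.030260130537733167 [ 0.88 -0.25 -1.15]
tip,origin in grill [[-0.1019, -0.0779, 0.0939], [-0.1021, 0.0971, 0.094]]
0.095 [0.0012, -0.0039, 0.0001, -0.0004, 0.0003, -0.0006]
[] want x,y [[ 0.51043623 -0.10245656  0.094     ]]
```

View pics/rdz.png

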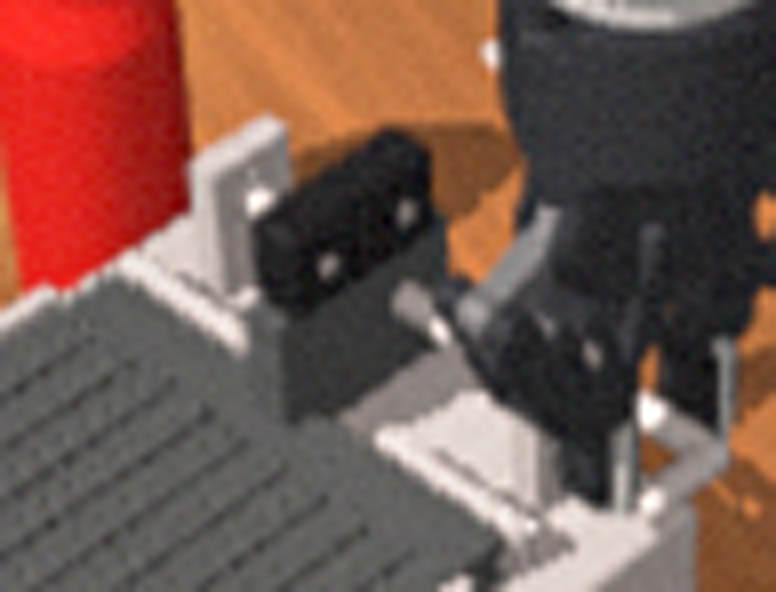

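Call:
jog_arm([
  {"tx":0.0008,"ty":-0.003,"tz":0,"wx":0,"wy":0,"wz":0,"fingers":0.2},
  {"tx":0.0015,"ty":-0.005,"tz":0,"wx":0,"wy":0,"wz":0,"fingers":0.2},
  {"tx":0.0015,"ty":-0.005,"tz":0,"wx":0,"wy":0,"wz":0,"fingers":0.2},
  {"tx":0.0015,"ty":-0.005,"tz":0,"wx":0,"wy":0,"wz":0,"fingers":0.2},
], newtons=60)

```text
time_s: 30.18
eef_pos: [0.4677, 0.0667, 0.0888]
tool_rot: [-3.116, -0.384, 0.001]
contact_force: [-3.5, 5.0, -1.2]
opening: 0.03
```

Call:
jog_arm([
  {"tx":-0.0008,"ty":0.003,"tz":-0.003,"wx":0,"wy":0,"wz":0,"fingers":0.2},
  {"tx":-0.0008,"ty":0.003,"tz":-0.003,"wx":0,"wy":0,"wz":0,"fingers":0.4},
  {"tx":-0.0008,"ty":0.003,"tz":-0.003,"wx":0,"wy":0,"wz":0,"fingers":0.6},
  {"tx":-0.0008,"ty":0.003,"tz":-0.003,"wx":0,"wy":0,"wz":0,"fingers":0.6},
  {"tx":-0.0008,"ty":0.003,"tz":-0.003,"wx":0,"wy":0,"wz":0,"fingers":0.6},
  {"tx":-0.0008,"ty":0.003,"tz":0.02,"wx":0,"wy":0,"wz":0,"fingers":0.6},
  {"tx":-0.0008,"ty":0.003,"tz":0.08,"wx":0,"wy":0,"wz":0,"fingers":0.6},
  {"tx":-0.0008,"ty":0.003,"tz":0.18,"wx":0,"wy":0,"wz":0,"fingers":0.6},
  {"tx":-0.05,"ty":0.1,"tz":0.26,"wx":0,"wy":0,"wz":0,"fingers":0.6},
  {"tx":-0.1,"ty":0.2,"tz":0.3,"wx":0,"wy":0,"wz":0,"fingers":0.6},
  {"tx":-0.15,"ty":0.32,"tz":0.3,"wx":0,"wy":0,"wz":0,"fingers":0.6},
  {"tx":-0.15,"ty":0.36,"tz":0.3,"wx":0,"wy":0,"wz":0,"fingers":0.6},
], newtons=60)

```text
time_s: 31.68
eef_pos: [0.3917, 0.2486, 0.2406]
tool_rot: [-3.115, -0.39, -0.004]
contact_force: [0.9, -1.5, 0.2]
opening: 0.0509
```

```bash
python3 - <<'E'
from h import *
ims=[]; g=G;c,si=np.cos(g[2]),np.sin(g[2])
for cam in('scene','top'):
    s=snap(cam,'end'+cam)
    for k in('rod_tip','rod_neck','plate_grip','plate_front','bottle','bowl','cup'):
        for X,p in loc(s,cam,k)[:1]: print(cam,k,X,'grill',np.round([c*(X[0]-g[0])+si*(X[1]-g[1]),-si*(X[0]-g[0])+c*(X[1]-g[1]),X[2]],4),p)
    u=px(s,tf(g,(-.07,.0,.09))[0]); x,y=int(u[0])-48,int(u[1])-50
    im=cv2.resize(s['pixels'][y:y+100,x:x+96,::-1],(396,412),interpolation=cv2.INTER_CUBIC)
    for q in[(-.102,-.08,.092),(-.102,.1,.092)]:
        v=px(s,tf(g,q)[0]); cv2.drawMarker(im,(int((v[0]-x+.5)*4.125),int((v[1]-y+.5)*4.12)),(0,255,0),0,9,1)
    ims.append(im)
cv2.imwrite('pics/end.png',np.hstack(ims)); o=env.get_obs(); print(o['time_s'],o['opening'])
E
```

```text
scene rod_neck [0.483, 0.036, 0.0856] grill [-0.0951  0.0625  0.0856] 0.88
scene plate_front [0.5267, -0.017, 0.0692] grill [-0.0655  0.0005  0.0692] 0.71
scene bottle [0.5165, -0.1699, -0.0014] grill [-0.1124 -0.1454 -0.0014] 0.62
scene bowl [0.4542, 0.1139, 0.0036] grill [-0.1042  0.145   0.0036] 0.62
scene cup [0.3223, 0.21, -0.0015] grill [-0.2089  0.2702 -0.0015] 0.65
top rod_tip [0.508, -0.1093, 0.0925] grill [-0.106  -0.0846  0.0925] 0.72
top rod_neck [0.4727, 0.0417, 0.0888] grill [-0.1037  0.0705  0.0888] 0.75
top plate_grip [0.5079, -0.0204, 0.1312] grill [-0.0846  0.0017  0.1312] 0.88
top plate_front [0.5288, -0.0163, 0.0683] grill [-0.0633  0.0006  0.0683] 0.82
top bottle [0.5199, -0.17, -0.0001] grill [-1.092e-01 -1.463e-01 -1.000e-04] 0.8
top bowl [0.4542, 0.1102, -0.0004] grill [-0.1051  0.1414 -0.0004] 0.67
top cup [0.3222, 0.2121, -0.0002] grill [-2.085e-01  2.723e-01 -2.000e-04] 0.76
32.475 0.05145177586429539
```

```bash
python3 -c "
from h import *
print(env.hand_in())"
```

```text
the job is handed in; nothing more can be done
None
```

The plate is back in the grill and locked, and I handed the job in. No verdict was reported, so success rests on the checks below.

- **Plate:** I gripped it by its black grip and tucked its rear edge about 11 mm under the lip, with the front held about 23 mm above the seat. I then lowered it gently until it lay flat and let go.
- **Rod:** I held it by its loop and pushed it in from the left, since the bottle stood on the right. It went through the left ear, the lug and the right ear until it met the stop with about 5 N, then I let go and moved the arm clear.

The robot's clock read about 32.5 s of the 72 s allowed at the last check.

**Last checks, in the grill frame:**
- The plate's front edge is at x about -64 mm and z about 69 mm, so it sits home on the seat.
- The rod tip is at about (-106, -85, 92) mm from the top camera. The arm's own position put it at about (-102, -80, 94) mm before release. Either way it stands about 10 to 15 mm beyond the far ear.
- The bottle, bowl and cup are within about 4 mm of where they started. I did not re-measure the shaker, jar and scraper at the end.

**Checks that failed or disagreed:**
- The scene camera found the rod neck about 8 mm off in x and z from where it should be, and did not find the tip. The top camera's neck position agreed within about 6 mm.
- A fit to the plate's outline after release came out 4 to 6 mm off. I discounted it because part of the plate is hidden under the lip.
- I could not view the final picture because the limit of 12 was reached, so the end state was checked by numbers only.

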